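# Set up the light base and bottles for the next dish

### The job

Set up for the next dish: lower the aluminium insert plate onto the light base so that both dowels come up through its two holes and it lies flat on the base, and only after that set the dish in the plate's round recess, keeping the dish level all the way. Also stand each bottle upright, fully down, in the holder of its own colour: the amber bottle in the orange holder, the white dropper bottle in the white holder and the green-capped bottle in the green holder. Let go of everything at the end.

Things in the scene. Friction and masses are not known exactly. Their poses are not given: they have to be found in the camera images.
- light_base: Dark grey box fixed to the table, 120 (x) x 175 (y) x 22 mm high, white round window in its top, knob and red switch on its -x side. Origin: centre of underside. Two steel dowels, 8 mm thick, bullet-nosed, stand 16 mm above its flat top at (x, y) = (+38, -64) and (+38, +64) mm. The plate belongs on it at the same x, y and yaw (not turned half round), its underside then 22 mm above the table.
- insert_plate: Aluminium plate 100 (x) x 150 (y) x 8 mm, 0.25 kg. Origin: centre of underside. 12 mm holes at (+38, -64), (+38, +64) mm. Dish recess at (0, +34) mm: 66 mm wide, ledge 4.5 mm above the underside, 45 mm hole in it. Black handle block at (0, -14) mm, near the centre of mass: 34 along x, 14 thick along y, up to z 42 mm, on an 18 mm wide foot up to z 11 mm; grip across its thickness.
- dish: Round clear plastic dish, lid fixed, pale pink filling, 57 mm across, 14 mm high (firm side wall ends at 12 mm), 0.03 kg. Origin: centre of underside; z up. Grip across its diameter with the fingertips 4 to 6 mm above its underside, to clear the recess's rim (8 mm above the plate's underside); over the plate close along the plate's x, clear of its handle and of the dowels, 8 mm proud of it.
- oil_bottle: Loose small amber glass bottle with black cap, standing upright, 25 mm across up to 41 mm, cap 19 mm across up to 57 mm. Origin: centre of its underside; z up.
- dropper_bottle: Loose white plastic dropper bottle with a pointed white tip, standing upright, 29 mm across up to 66 mm, 98 mm high in all. Origin: centre of its underside; z up.
- dye_bottle: Loose clear bottle with grey-green contents and a dark green screw cap, standing upright, 33 mm across, 88 mm high. Origin: centre of its underside; z up.
- orange_holder: Orange round cup on a black foot, fixed to the table, for the amber bottle: 23 mm high, inner floor 6 mm above the table, bore 32 mm wide, flared at the mouth to 42 mm inside and 48 mm outside. Origin: centre of its underside; z up.
- white_holder: White round cup on a black foot, fixed to the table, for the white dropper bottle: 23 mm high, inner floor 6 mm above the table, bore 36 mm wide, flared at the mouth to 46 mm inside and 52 mm outside. Origin: centre of its underside; z up.
- green_holder: Green round cup on a black foot, fixed to the table, for the green-capped bottle: 23 mm high, inner floor 6 mm above the table, bore 40 mm wide, flared at the mouth to 50 mm inside and 56 mm outside. Origin: centre of its underside; z up.

How it is judged:
By the outcome, as a careful person would: the job done as asked, in the order asked, and still so for the second after the job is handed in, with the robot touching nothing.
It also fails if it takes over 102 s, if anything falls off the work surface, if the arm or the gripper's body presses on something with over 40 N, if the wrist force passes 120 N, or if a joint passes its speed limit or range.

### The arm

A 6-joint arm with a two-finger parallel gripper is mounted at the origin on a cart in front of the work surface, level with it; the furniture and walls round the work are solid. World frame = base frame: x ahead of the robot, y to its left, z up, the work surface at z = 0. Lengths are in m, angles in rad, forces in N, time in s.
With the tool pointing down it reaches from about 0.35 to 0.775 m from the base axis. Payload 7.3 kg.
Tool frame: the origin (TCP) lies midway between the tips of the shut fingers; the grasp point (between the pads) lies 19 mm behind it (robot.tcp_to_grasp is the distance from the TCP to the grasp point, in m); z points along the fingers, y is the line along which they close (so a half turn about z gives the same grasp; the last joint's range is limited). The gripper opens to 92 mm and grips with 3 to 60 N. Pads are 19 mm wide; open, the fingers measure 130 mm over their backs; the gripper's body (75 mm by 190 mm) begins 47 mm behind the grasp point.
Start: joints at [1.109, 0.342, 1.524, -0, 1.275, -0.146], TCP at [0.163, 0.499, 0.227] pointing down, gripper open.
Joint ranges: [-2.53, 2.53], [-0.77, 2.02], [0.04, 2.7], [-1, 4.14], [0.28, 2.66], [-3.11, 3.11]. Speed limits (rad/s): [2.57, 2.57, 3.14, 3.14, 3.14, 3.14].

### API

Orientations are given as [roll, pitch, yaw] about the fixed x, y, z axes, in that order (R = Rz(yaw) Ry(pitch) Rx(roll)).
In Python, from cell import readout, cams, ticket, robot gives the robot as it stands. The module is installed in compiled form; this text tells all that it offers.
- The arm moves only by the tool jog_arm, never from a script. Its argument "plan" is a list of rows, each a list of 5 numbers: the shift along the world's x, y, z each as a share of 0.08 m, from -1 to 1, then the turn about the world's z as a share of 90 degrees, from -1 to 1, then the opening, from -1 (shut) to 1 (fully open). A call has 1 to 12 rows; each row is the pose to reach, as a shift and turn from the pose commanded when the call began; what a row does not reach only later rows make up. A row lasts 1/10 s, in which the tool goes at most 50 mm and 8.59 degrees, less where a joint would pass 70% of its speed; a pose out of reach is approached as far as the arm can. A call with a number of a shift or a turn outside -1 to 1 is refused whole. A call with a gripper value outside its range is refused whole. The fingers move at their own pace and stop on an object; "squeeze" is the grip in N (left out, the last holds). Time passes only in rows, so rows that repeat a pose let the fingers close. It gives the time, the measured TCP pose, the force, the opening and the grip force at its end, in the units of the state.
- readout.observe(): the state, without advancing time (a new reading comes with each control period).
- cams.read_camera(name): name is "scene" or "top" or "wrist"; returns the picture (420x560x3 uint8, blue, green, red); there is no depth.
- cams.calibration(name): a dict with "K" (3x3 intrinsics, pixels), "world_from_camera" (4x4, takes a point from camera to world coordinates). Camera axes: x right, y down, z forward; pixel columns grow to the right and rows downward; lengths in m; the calibration is good to about 2 mm. A picture is of the moment at which its call begins: read the wrist's pose just before it. calibration takes no time and is no camera call; for the wrist camera it gives the pose at the moment of the call.
- ticket.hand_in(): hands the job in; it is judged then, once.
The state is a dict: "time": time; "qpos": joint angles; "qvel": joint speeds; "joint_efforts": joint torques, N m; "tool_pos": TCP position; "tool_rot": TCP orientation; "contact_force": force on the tool from outside, world axes, zero at the start; "torque": the same for the moment, N m; "opening": finger opening in m; "grip_force": force on a finger pad.
Only numpy, scipy, OpenCV 4.12 (cv2) and the standard library are available. Lean on these libraries where they do the work, as an engineer would, in place of code of your own. Each camera call takes 0.05 s, during which the arm holds its last target. There are 200 camera calls.

## Working session

There is one attempt and no reset: what is moved stays moved. The work goes in short steps, Python scripts to look and compute and a tool call to move; the robot and the scene stay as the last step left them, time stands still between calls to the robot, and variables do not carry over. Pictures are saved under pics/ and viewed, at most 14 in all, crops included, and the job is handed in when it is done.

Besides the shell and the picture viewer there is one more tool, called after "Call:" as name(argument=value, ...) on one line, values as JSON. jog_arm: Moves the arm, as the interface text tells. Shift numbers are shares of 0.08 m and turn numbers shares of 90 degrees, none past 1 either way. Its arguments: {"type":"object","properties":{"plan":{"type":"array"},"squeeze":{"type":"number"}},"required":["plan"]}

```bash
mkdir -p pics; cat > h.py <<'E'
import numpy as np, cv2
from cell import readout, cams, ticket, robot
def ray(name,uv,z,cal=None):
    c=cal or cams.calibration(name); K=np.array(c["K"]);T=np.array(c["world_from_camera"])
    uv=np.atleast_2d(np.array(uv,float)); d=np.c_[uv,np.ones(len(uv))]@np.linalg.inv(K).T@T[:3,:3].T
    o=T[:3,3]; return o+d*((z-o[2])/d[:,2])[:,None]
def proj(name,p,cal=None):
    c=cal or cams.calibration(name); K=np.array(c["K"]);T=np.linalg.inv(np.array(c["world_from_camera"]))
    q=(np.atleast_2d(p)@T[:3,:3].T+T[:3,3])@K.T; return q[:,:2]/q[:,2:]
E
python3 - <<'E'
from h import *
for n in("top","scene"):
    cv2.imwrite(f"pics/{n}0.png",cams.read_camera(n)); c=cams.calibration(n); print(n,np.round(c["K"],1),np.round(c["world_from_camera"],3))
s=readout.observe(); print(s["time"],s["tool_pos"],s["tool_rot"],s["opening"],s["contact_force"])
E
```

```text
top [[379.5   0.  275.2]
 [  0.  379.5 210.3]
 [  0.    0.    1. ]] [[ 0.005 -0.993  0.115  0.398]
 [-1.    -0.004  0.005  0.003]
 [-0.005 -0.115 -0.993  0.979]
 [ 0.     0.     0.     1.   ]]
scene [[497.3   0.  292.8]
 [  0.  497.3 212.8]
 [  0.    0.    1. ]] [[ 0.438 -0.597  0.672 -0.146]
 [-0.899 -0.308  0.312 -0.314]
 [ 0.021 -0.74  -0.672  0.688]
 [ 0.     0.     0.     1.   ]]
0.1 [0.16286983 0.49873    0.22611115] [-3.14022198e+00 -1.98910864e-04  2.82579863e+00] 0.09192250417165922 [-0.57646305  0.42509897  0.16589786]
```

View pics/top0.png

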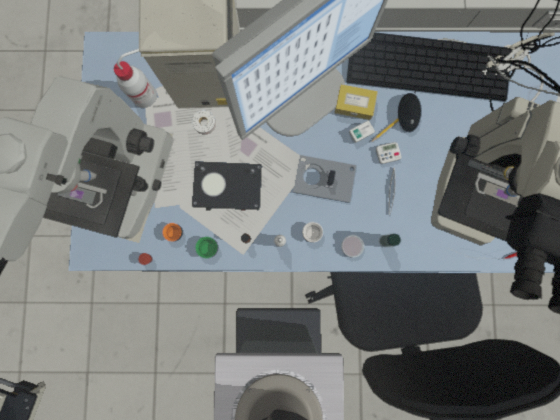

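View pics/scene0.png

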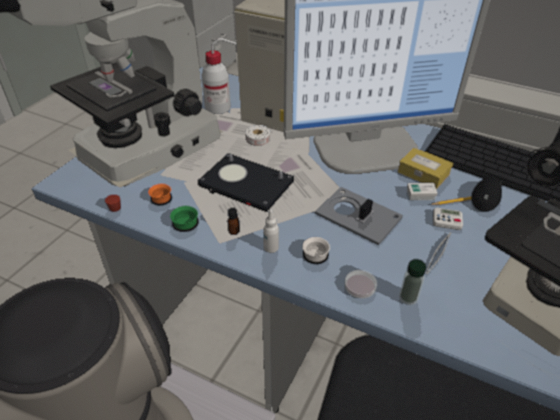

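The top view shows the base at about (227,186) and the plate at (324,178). The holders are orange (173,232), green (207,247) and white (313,232). The dish is at (353,245), the oil bottle at (246,238), the dropper at (280,240) and the dye bottle at (391,240). The scene view matches this.

```bash
python3 - <<'E'
from h import *
t=cv2.imread("pics/top0.png"); 
cv2.imwrite("pics/top1.png",cv2.resize(t[145:270,150:410],None,fx=3,fy=3,interpolation=cv2.INTER_CUBIC))
hsv=cv2.cvtColor(t,cv2.COLOR_BGR2HSV)
def blobs(m,tag,z,amin=25):
    n,l,st,ce=cv2.connectedComponentsWithStats(m.astype(np.uint8))
    for i in range(1,n):
        x,y,w,h,a=st[i]
        if a>amin and 130<ce[i][0]<420 and 140<ce[i][1]<272:
            print(tag,ce[i].round(1),st[i],"bbc",ray("top",[x+w/2-.5,y+h/2-.5],z).round(4)[0,:2])
H,S,V=[hsv[...,i].astype(int) for i in range(3)]
blobs((H<14)&(S>170)&(V>90),"orange",.023)
blobs((H>45)&(H<80)&(S>120),"green",.023)
blobs((V<70)&(S<140),"dark",.022)
blobs((V>175)&(S<30),"white",.022)
blobs((((H>165)|(H<12))&(S>15)&(S<90)&(V>120)),"pink",.012)
for c,nm in(((324,178),"plate"),):
    m=((S<45)&(V>90)&(V<190)).astype(np.uint8)*255; m[:, :285]=0; m[:, 365:]=0; m[:150]=0;m[212:]=0
    cs=max(cv2.findContours(m,0,1)[0],key=cv2.contourArea); r=cv2.minAreaRect(ray("top",cs[:,0],.008)[:,:2].astype(np.float32)); print(nm,r)
m=((V<75)).astype(np.uint8)*255; m[:, :185]=0; m[:, 270:]=0; m[:155]=0;m[216:]=0
cs=max(cv2.findContours(m,0,1)[0],key=cv2.contourArea); print("base",cv2.minAreaRect(ray("top",cs[:,0],.022)[:,:2].astype(np.float32)))
print(robot.__dict__ if hasattr(robot,'__dict__') else dir(robot))
c=cams.calibration("wrist");print(np.round(c["world_from_camera"],3),np.round(c["K"],0))
E
```

```text
orange [168.4 231.7] [164 224  10  16  86] bbc [0.4541 0.2772]
green [201.9 247. ] [196 238  13  19 165] bbc [0.4156 0.1916]
dark [137.6 142.1] [127 129  26  26 367] bbc [0.6876 0.3615]
dark [229.5 186.2] [ 193  162   67   48 2162] bbc [0.5725 0.1345]
dark [330.5 177.4] [327 171   8  14  71] bbc [ 0.5943 -0.133 ]
dark [156.9 185.5] [153 181   8   9  33] bbc [0.5732 0.3127]
dark [245.2 237.6] [242 234   8   8  45] bbc [0.4399 0.0828]
dark [392.6 239.5] [386 235  14  10 112] bbc [ 0.4365 -0.2866]
white [223.4 172.6] [ 146  106  153  149 7773] bbc [0.5868 0.145 ]
white [390.6 153.2] [378 143  24  20 169] bbc [ 0.6604 -0.2858]
white [213.1 184. ] [203 174  22  21 368] bbc [0.5763 0.1666]
white [307.6 230.8] [303 221  11  20 106] bbc [ 0.4582 -0.0746]
white [282.8 239.7] [280 236   7   8  35] bbc [ 0.4353 -0.0116]
plate ((0.589928388595581, -0.12020451575517654), (0.161036878824234, 0.20723730325698853), 0.18560515344142914)
base ((0.5705023407936096, 0.13280606269836426), (0.16870646178722382, 0.12114708125591278), 87.7615966796875)
{}
[[ 0.311  0.907  0.282  0.085]
 [ 0.95  -0.297 -0.094  0.523]
 [-0.002  0.298 -0.955  0.384]
 [ 0.     0.     0.     1.   ]] [[372.   0. 283.]
 [  0. 372. 213.]
 [  0.   0.   1.]]
```

View pics/top1.png

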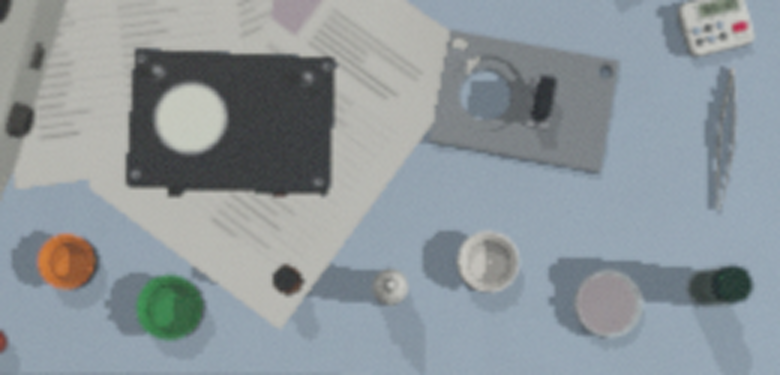

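The crop shows the base with dowels at about (155,70) and (308,77), yaw about −2.5°. The plate has its holes on the +x side and yaw of about −10°, with the recess towards +y. So it's the right way round. Next I move the wrist camera over the scene.

Call:
jog_arm(plan=[[0.3, -0.46, 0.1, 0.1, 1], [0.6, -0.92, 0.1, 0.1, 1], [0.6, -0.92, 0.1, 0.1, 1]])

```text
time: 0.4
tool_pos: [0.2128, 0.4221, 0.2346]
tool_rot: [-3.139, 0.001, 2.98]
contact_force: [-0.5, -0.2, -1.5]
opening: 0.092
grip_force: 0.0
```

Call:
jog_arm(plan=[[0.3, -0.46, 0.1, 0.1, 1], [0.6, -0.92, 0.1, 0.1, 1], [0.6, -0.92, 0.1, 0.1, 1]])

```text
time: 0.7
tool_pos: [0.2611, 0.3488, 0.2427]
tool_rot: [-3.14, 0.001, 3.136]
contact_force: [-1.2, 0.0, -1.0]
opening: 0.0919
grip_force: 0.0
```

Call:
jog_arm(plan=[[0.3, -0.46, 0.1, 0, 1], [0.6, -0.92, 0.1, 0, 1], [0.6, -0.92, 0.1, 0, 1]])

```text
time: 1.0
tool_pos: [0.309, 0.2758, 0.2507]
tool_rot: [-3.141, 0.001, 3.135]
contact_force: [-0.1, 0.3, -0.5]
opening: 0.0918
grip_force: 0.0
```

Call:
jog_arm(plan=[[0.3, -0.46, 0.1, 0, 1], [0.6, -0.92, 0.1, 0, 1], [0.6, -0.92, 0.1, 0, 1]])

```text
time: 1.3
tool_pos: [0.3571, 0.2025, 0.2587]
tool_rot: [-3.141, 0.001, 3.135]
contact_force: [-0.7, 1.2, -0.5]
opening: 0.0919
grip_force: 0.0
```

Call:
jog_arm(plan=[[0.3, -0.46, 0.1, 0, 1], [0.6, -0.92, 0.1, 0, 1], [0.6, -0.92, 0.1, 0, 1], [0.6, -0.92, 0.1, 0, 1], [0.6, -0.92, 0.1, 0, 1]])

```text
time: 1.8
tool_pos: [0.4022, 0.1325, 0.2664]
tool_rot: [3.141, -0.001, 3.141]
contact_force: [-0.1, 0.8, 0.5]
opening: 0.0921
grip_force: 0.0
```

```bash
cat >> h.py <<'E'
import pickle
def snap(n):
    c=cams.calibration("wrist"); im=cams.read_camera("wrist"); cv2.imwrite(f"pics/{n}.png",im); pickle.dump(c,open(f"pics/{n}.pkl","wb"))
    s=readout.observe(); print(n,"t",round(s["time"],2),np.round(s["tool_pos"],4),np.round(s["tool_rot"],3),"op",round(s["opening"],4),np.round(s["contact_force"],1))
def load(n): return cv2.imread(f"pics/{n}.png"),pickle.load(open(f"pics/{n}.pkl","rb"))
E
python3 -c "
from h import *
snap('wA')"
```

```text
wA t 1.85 [0.4022 0.1325 0.2666] [ 3.141e+00 -1.000e-03 -3.141e+00] op 0.0919 [-0.3 -0.2  0.7]
```

View pics/wA.png

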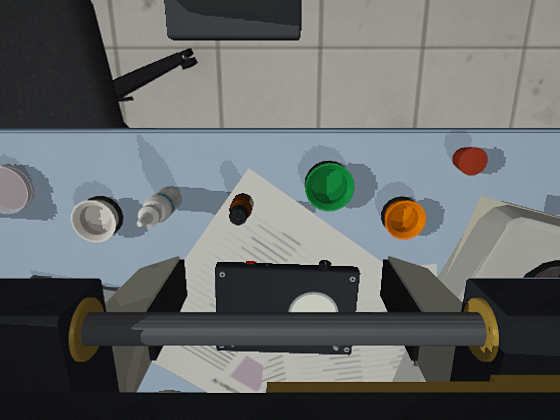

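wA shows the white holder (96,219), dropper bottle tip (145,220), amber bottle (240,210), green holder (330,187) and orange holder (404,219). The fingers hide the base's far half, so I will look at the base and plate with the camera turned to the +y side.

Call:
jog_arm(plan=[[0, -0.5, 0, 0, 1], [0, -1, 0, 0, 1], [0, -1, 0, 0, 1]])

```text
time: 2.15
tool_pos: [0.4027, 0.0492, 0.2668]
tool_rot: [-3.141, -0.0, 3.138]
contact_force: [-0.6, 0.4, -1.3]
opening: 0.0916
grip_force: 0.0
```

Call:
jog_arm(plan=[[0, -0.5, 0, 0, 1], [0, -1, 0, 0, 1], [0, -1, 0, 0, 1]])

```text
time: 2.45
tool_pos: [0.4032, -0.0307, 0.2668]
tool_rot: [-3.141, 0.0, 3.137]
contact_force: [0.6, 0.7, -0.2]
opening: 0.0918
grip_force: 0.0
```

Call:
jog_arm(plan=[[0, -0.5, 0, 0, 1], [0, -1, 0, 0, 1], [0, -1, 0, 0, 1]])

```text
time: 2.75
tool_pos: [0.4035, -0.1104, 0.2667]
tool_rot: [-3.141, 0.0, 3.138]
contact_force: [1.4, 0.2, 0.2]
opening: 0.0921
grip_force: 0.0
```

Call:
jog_arm(plan=[[0.3, -0.5, 0, 0, 1], [0.6, -1, 0, 0, 1], [0.6, -1, 0, 0, 1], [0.6, -1, 0, 0, 1], [0.6, -1, 0, 0, 1], [0.6, -1, 0, 0, 1]])

```text
time: 3.35
tool_pos: [0.451, -0.1872, 0.267]
tool_rot: [3.141, 0.0, -3.141]
contact_force: [-0.1, -0.6, 0.5]
opening: 0.0917
grip_force: 0.0
```

```bash
python3 -c "
from h import *
snap('wB')
im,_=load('wB'); print(np.round(readout.observe()['qpos'],2))
"
```

```text
wB t 3.4 [ 0.451  -0.1875  0.2672] [3.142e+00 1.000e-03 3.142e+00] op 0.0919 [-0.3 -0.2 -0.3]
[-0.55  0.24  1.55  0.    1.35 -2.12]
```

Call:
jog_arm(plan=[[0.3, 0, 0, -0.09, 1], [0.6, 0, 0, -0.18, 1], [0.6, 0, 0, -0.27, 1], [0.6, 0, 0, -0.36, 1], [0.6, 0, 0, -0.45, 1], [0.6, 0, 0, -0.5, 1], [0.6, 0, 0, -0.5, 1]])

```text
time: 4.1
tool_pos: [0.4989, -0.1882, 0.2671]
tool_rot: [3.141, 0.0, 2.355]
contact_force: [0.1, 0.7, -1.4]
opening: 0.0916
grip_force: 0.0
```

Call:
jog_arm(plan=[[0.3, -0.2, -0.2, -0.09, 1], [0.6, -0.4, -0.2, -0.18, 1], [0.8, -0.5, -0.2, -0.27, 1], [0.8, -0.5, -0.2, -0.36, 1], [0.8, -0.5, -0.2, -0.45, 1], [0.8, -0.5, -0.2, -0.5, 1], [0.8, -0.5, -0.2, -0.5, 1], [0.8, -0.5, -0.2, -0.5, 1], [0.8, -0.5, -0.2, -0.5, 1]])

```text
time: 5.0
tool_pos: [0.563, -0.2287, 0.2509]
tool_rot: [3.141, 0.0, 1.572]
contact_force: [-0.5, -0.2, -1.0]
opening: 0.092
grip_force: 0.0
```

```bash
python3 -c "
from h import *
snap('wC'); print(np.round(readout.observe()['qpos'],2))
a=np.vstack([load('wB')[0][60:300],load('wC')[0][:330]]); cv2.imwrite('pics/bc.png',a); print(a.shape)
"
```

```text
wC t 5.05 [ 0.563  -0.2288  0.2509] [3.141 0.    1.571] op 0.0919 [-0.   0.6 -0.5]
[-0.51  0.48  1.24  0.    1.42 -0.51]
(570, 560, 3)
```

View pics/bc.png

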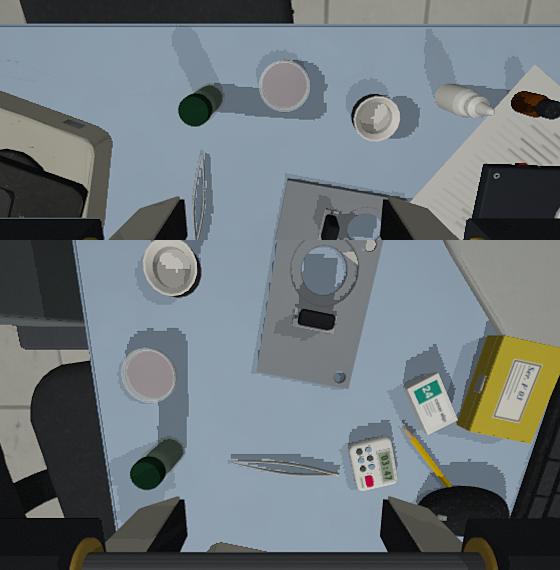

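The wB part shows the green-cap bottle (196,109), dish (285,86), white holder (376,118), and the dropper and amber bottles. The wC part shows the plate with holes at image (370,5) and (340,138), and its handle at (316,78). Before passing near the monitor I'll find where it is.

```bash
python3 - <<'E'
from h import *
def tri(a,b):
    P=[]
    for n in("top","scene"):
        c=cams.calibration(n);P.append(np.array(c["K"])@np.linalg.inv(np.array(c["world_from_camera"]))[:3])
    X=cv2.triangulatePoints(P[0],P[1],np.array(a,float),np.array(b,float)); return (X[:3]/X[3]).ravel()
print(tri((243,131),(289,131)).round(3), tri((383,5),(472,124)).round(3))
W,c=load("wA"); B,cb=load("wB"); C,cc=load("wC")
def mask(im,lo,hi): return cv2.inRange(cv2.cvtColor(im,cv2.COLOR_BGR2HSV),lo,hi)
def circ(tag,m,box,z,cal):
    k=np.zeros_like(m); x0,y0,x1,y1=box; k[y0:y1,x0:x1]=m[y0:y1,x0:x1]
    cs=max(cv2.findContours(k,0,1)[0],key=cv2.contourArea)
    p=ray("wrist",cs[:,0],z,cal)[:,:2].astype(np.float32)
    (x,y),r=cv2.minEnclosingCircle(p); e=cv2.fitEllipse(p); print(tag,"enc",round(x,4),round(y,4),"d",round(2*r,4)," ell",np.round(e[0],4),np.round(e[1],4))
circ("orange",mask(W,(3,150,90),(20,255,255)),(375,190,435,245),.023,c)
circ("green",mask(W,(45,100,50),(85,255,255)),(295,150,365,220),.023,c)
for im,cal,b in((W,c,(65,190,122,248)),(B,cb,(345,145,405,205)),(C,cc,(135,0,205,62))):
    circ("white",mask(im,(0,0,150),(40,45,255)),b,.023,cal)
for im,cal,b in((B,cb,(250,115,320,175)),(C,cc,(112,100,185,170))):
    m=mask(im,(0,12,90),(12,110,255))|mask(im,(150,12,90),(180,110,255)); circ("dish",m,b,.013,cal)
for im,cal,b in((B,cb,(175,145,225,190)),(C,cc,(125,205,187,255))):
    circ("dyecap",mask(im,(50,80,5),(95,255,95)),b,.088,cal)
circ("amber cap",mask(W,(0,0,0),(180,255,45)),(222,190,258,228),.057,c)
cv2.imwrite("pics/z1.png",np.hstack([cv2.resize(W[170:250,115:265],None,fx=4,fy=4,interpolation=2)[:,:600],]))
Cz=cv2.resize(C[0:150,230:400],None,fx=4,fy=4,interpolation=2); cv2.imwrite("pics/z2.png",Cz)
E
```

```text
[0.694 0.089 0.086] [ 1.077 -0.268  0.   ]
orange enc 0.4524 0.2693 d 0.0492  ell [0.4528 0.2696] [0.0446 0.0479]
green enc 0.4152 0.1825 d 0.0555  ell [0.4151 0.1825] [0.0535 0.0542]
white enc 0.4544 -0.0846 d 0.0506  ell [ 0.4546 -0.0847] [0.0488 0.0493]
white enc 0.4549 -0.0851 d 0.0507  ell [ 0.4549 -0.085 ] [0.0488 0.0495]
white enc 0.4551 -0.085 d 0.0508  ell [ 0.4553 -0.0856] [0.0482 0.0499]
dish enc 0.4194 -0.1868 d 0.048  ell [ 0.419  -0.1867] [0.0458 0.0465]
dish enc 0.423 -0.1859 d 0.0477  ell [ 0.4224 -0.1857] [0.0447 0.0457]
dyecap enc 0.4324 -0.2688 d 0.0318  ell [ 0.4324 -0.2689] [0.0273 0.0312]
dyecap enc 0.4372 -0.2674 d 0.0348  ell [ 0.4373 -0.2676] [0.0275 0.0345]
amber cap enc 0.4351 0.0861 d 0.0243  ell [0.4354 0.0852] [0.0189 0.0221]
```

View pics/z1.png

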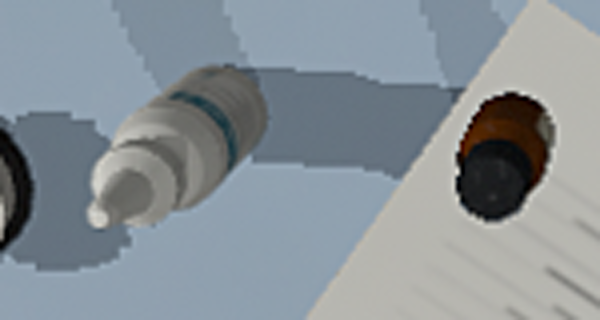

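View pics/z2.png

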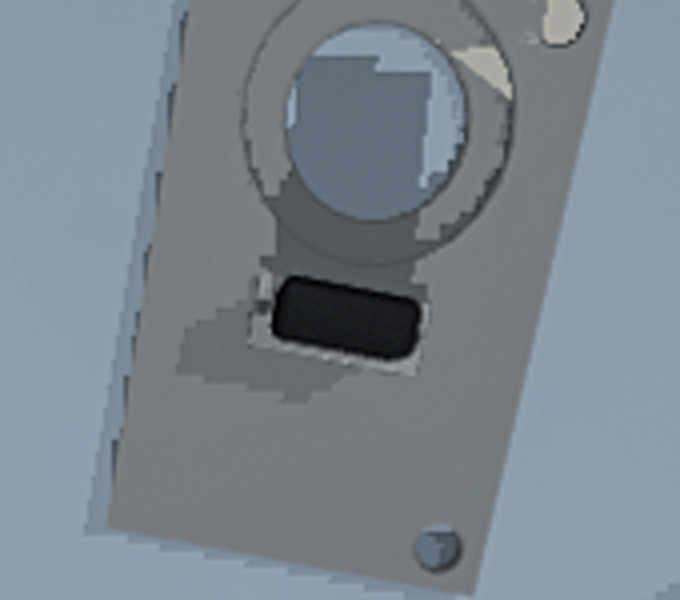

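z1 gives the dropper tip at about (98,215) in the crop and the amber cap top centre at (494,185). z2 gives the handle top centre at (347,318) and the holes at (438,549) and (563,17). Now the base view.

Call:
jog_arm(plan=[[0, 0.5, 0, 0, 1], [0, 1, 0, 0, 1], [0, 1, 0, 0, 1]])

```text
time: 5.35
tool_pos: [0.563, -0.1447, 0.2512]
tool_rot: [3.141, -0.002, 1.574]
contact_force: [-1.1, -0.1, 0.7]
opening: 0.0915
grip_force: 0.0
```

Call:
jog_arm(plan=[[0, 0.5, 0, 0, 1], [0, 1, 0, 0, 1], [0, 1, 0, 0, 1]])

```text
time: 5.65
tool_pos: [0.5629, -0.0652, 0.2511]
tool_rot: [3.141, -0.001, 1.574]
contact_force: [0.4, 0.6, 0.5]
opening: 0.0916
grip_force: 0.0
```

Call:
jog_arm(plan=[[0, 0.5, 0, 0, 1], [0, 1, 0, 0, 1], [0, 1, 0, 0, 1], [0, 1, 0, 0, 1], [0, 1, 0, 0, 1], [0, 1, 0, 0, 1]])

```text
time: 6.25
tool_pos: [0.5632, 0.0096, 0.2507]
tool_rot: [3.141, 0.0, 1.568]
contact_force: [0.4, 0.8, 0.2]
opening: 0.0917
grip_force: 0.0
```

```bash
python3 - <<'E'
from h import *
snap('wD'); D,cd=load('wD'); print(np.round(np.array(cd['world_from_camera'])[:3,3],3))
for x,y in((38,64),(38,-64)):
    pass
cv2.imwrite("pics/z3.png",cv2.resize(D[0:270,180:460],None,fx=2.2,fy=2.2,interpolation=2))
C,cc=load("wC")
h=ray("wrist",[[339.1,136.9],[370.4,3.9]],.008,cc)[:,:2]; hd=ray("wrist",[[316.4,79.1]],.042,cc)[0,:2]
d=h[1]-h[0]; yaw=np.arctan2(-d[0],d[1]); R=np.array([[np.cos(yaw),-np.sin(yaw)],[np.sin(yaw),np.cos(yaw)]])
o=h.mean(0)-R@[.038,0]; print("holes",h,np.linalg.norm(d),"yaw",np.degrees(yaw),"origin",o,"handle",hd,"pred",o+R@[0,-.014])
A,ca=load("wA"); B,cb=load("wB")
P=[np.array(c["K"])@np.linalg.inv(np.array(c["world_from_camera"]))[:3] for c in(ca,cb)]
X=cv2.triangulatePoints(P[0],P[1],np.array([139.1,223.4]),np.array([493.,169])); print("tip",(X[:3]/X[3]).ravel())
print("tip A,B",ray("wrist",[139.1,223.4],.098,ca),ray("wrist",[493,169],.098,cb))
print("amber",ray("wrist",[238.1,215.9],.057,ca))
E
```

```text
wD t 6.3 [0.5631 0.0098 0.2507] [-3.142  0.     1.568] op 0.0918 [-0.   0.   0.5]
[0.563 0.09  0.408]
holes [[ 0.6212647  -0.18884541]
 [ 0.64564682 -0.06310987]] 0.12807776353805553 yaw -10.974355685104111 origin [ 0.59615068 -0.11874359] handle [ 0.59279752 -0.13257151] pred [ 0.59348551 -0.13248757]
tip [ 0.43080397 -0.00169433  0.09857542]
tip A,B [[ 0.43177276 -0.00190781  0.098     ]] [[ 0.43017142 -0.00160143  0.098     ]]
amber [[0.43766409 0.08490422 0.057     ]]
```

View pics/z3.png

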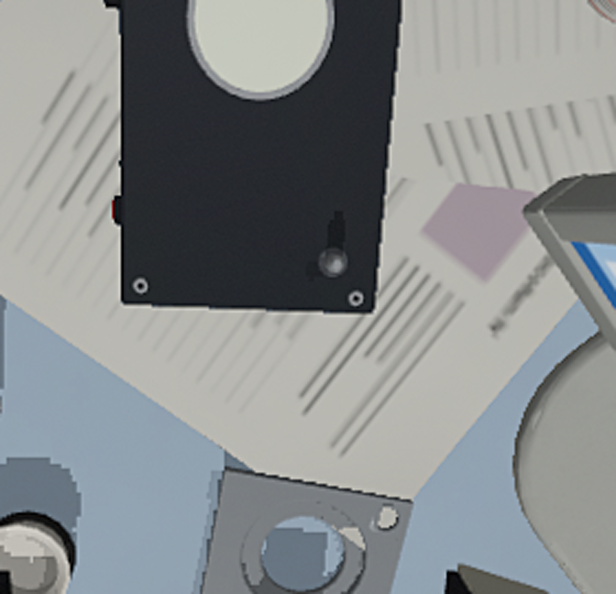

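z3 shows the base's −y dowel tip at about (334,262), with the monitor corner at right well outside. I'll shift +y so both dowels are visible.

Call:
jog_arm(plan=[[0, 0.5, 0, 0, 1], [0, 1, 0, 0, 1], [0, 1, 0, 0, 1], [0, 1, 0, 0, 1], [0, 1, 0, 0, 1], [0, 1, 0, 0, 1]])

```text
time: 6.9
tool_pos: [0.5632, 0.0897, 0.2507]
tool_rot: [3.142, 0.0, 1.567]
contact_force: [-0.4, 0.2, 0.1]
opening: 0.092
grip_force: 0.0
```

```bash
python3 - <<'E'
from h import *
snap('wE'); D,cd=load('wE'); print(np.round(np.array(cd['world_from_camera'])[:3,3],3))
cv2.imwrite("pics/z4.png",cv2.resize(D[20:270,200:420],None,fx=2.4,fy=2.4,interpolation=2))
E
```

```text
wE t 6.95 [0.5632 0.0898 0.2507] [3.142 0.    1.567] op 0.092 [0.2 0.8 0.6]
[0.563 0.17  0.408]
```

View pics/z4.png

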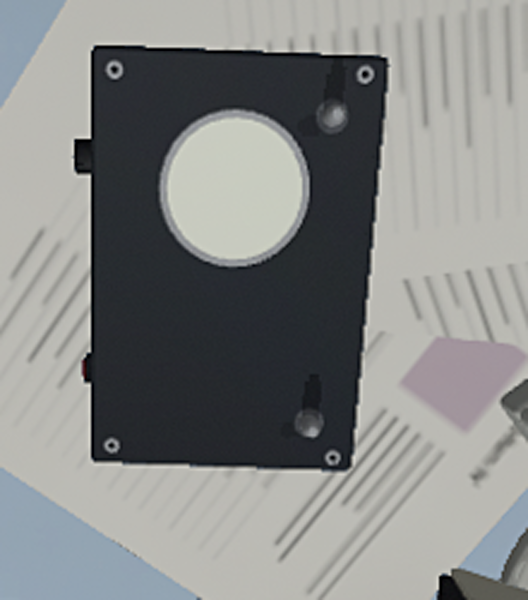

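z4 shows the whole base: corners (94,46), (386,58), (349,469), (92,461), and dowel tips near (333,115) and (309,422).

```bash
python3 - <<'E'
from h import *
D,cd=load('wE')
f=lambda a:(np.array(a,float)+.5)/2.4-.5+[200,20]
q=ray("wrist",f([[94,46],[386,58],[349,469],[92,461]]),.022,cd)[:,:2]
print("corners",q.round(4).tolist(),"ctr",q.mean(0),[np.linalg.norm(q[i]-q[i-1]).round(4) for i in range(4)])
for z in(.038,.034,.030):
  p=ray("wrist",f([[333,115],[309,422]]),z,cd)[:,:2]; d=p[0]-p[1]; yaw=np.arctan2(-d[0],d[1]); c,s=np.cos(yaw),np.sin(yaw)
  print(z,p.round(4).tolist(),np.linalg.norm(d).round(4),np.degrees(yaw).round(2),"origin",(p.mean(0)-[c*.038,s*.038]).round(4))
e=q[0]-q[3]+q[1]-q[2]; print("yaw c",np.degrees(np.arctan2(-e[0],e[1])), "yaw x",[np.degrees(np.arctan2(*(q[i]-q[j])[::-1])).round(2) for i,j in((1,0),(2,3))])
print("win",ray("wrist",f([235,188]),.022,cd)); 
D2,c2=load('wD'); print("dowel from wD",ray("wrist",(np.array([334,261])+.5)/2.2-.5+[180,0],.036,c2))
# predicted dowel tips/bases at origin guess
E
```

```text
corners [[0.5205, 0.2229], [0.6364, 0.218], [0.6295, 0.0467], [0.5128, 0.051]] ctr [0.57479243 0.13465057] [np.float64(0.1721), np.float64(0.1159), np.float64(0.1715), np.float64(0.1168)]
0.038 [[0.614, 0.1959], [0.6086, 0.073]] 0.123 -2.48 origin [0.5733 0.1361]
0.034 [[0.6145, 0.1962], [0.6091, 0.072]] 0.1243 -2.48 origin [0.5738 0.1357]
0.03 [[0.6151, 0.1964], [0.6096, 0.0709]] 0.1256 -2.48 origin [0.5744 0.1353]
yaw c -2.434524076749901 yaw x [np.float64(-2.39), np.float64(-2.08)]
win [[0.57674777 0.16895756 0.022     ]]
dowel from wD [[0.6093377  0.06986631 0.036     ]]
```

All base features agree: origin about (0.575, 0.135), yaw about −2.4°. The plate origin is (0.5962, −0.1187), yaw −11.0°. Now I approach the handle.

Call:
jog_arm(plan=[[0, -0.5, 0, 0.09, 1], [0, -1, 0, 0.18, 1], [0, -1, 0, 0.27, 1], [0, -1, 0, 0.36, 1], [0, -1, 0, 0.44, 1], [0, -1, 0, 0.44, 1]])

```text
time: 7.55
tool_pos: [0.563, 0.0101, 0.2508]
tool_rot: [3.142, 0.0, 2.26]
contact_force: [0.7, 0.0, -0.2]
opening: 0.092
grip_force: 0.0
```

Call:
jog_arm(plan=[[0.18, -0.5, -0.25, 0.09, 0], [0.37, -1, -0.5, 0.18, 0], [0.37, -1, -0.5, 0.27, 0], [0.37, -1, -0.5, 0.36, 0], [0.37, -1, -0.5, 0.44, 0], [0.37, -1, -0.5, 0.44, 0]])

```text
time: 8.15
tool_pos: [0.5926, -0.0695, 0.2106]
tool_rot: [3.142, -0.0, 2.949]
contact_force: [0.1, -0.1, -0.5]
opening: 0.0488
grip_force: 0.0
```

Call:
jog_arm(plan=[[0, -0.4, -0.45, 0, 0], [0, -0.78, -0.9, 0, 0], [0, -0.78, -0.9, 0, 0], [0, -0.78, -0.9, 0, 0], [0, -0.78, -0.9, 0, 0], [0, -0.78, -0.9, 0, 0]])

```text
time: 8.75
tool_pos: [0.5935, -0.1307, 0.1403]
tool_rot: [-3.141, 0.003, 2.951]
contact_force: [0.0, -0.2, 1.7]
opening: 0.0457
grip_force: 0.0
```

```bash
python3 -c "
from h import *
snap('wF')"
```

```text
wF t 8.8 [ 0.5934 -0.1307  0.1402] [-3.141e+00  3.000e-03  2.952e+00] op 0.0461 [0.1 0.2 0.1]
```

View pics/wF.png

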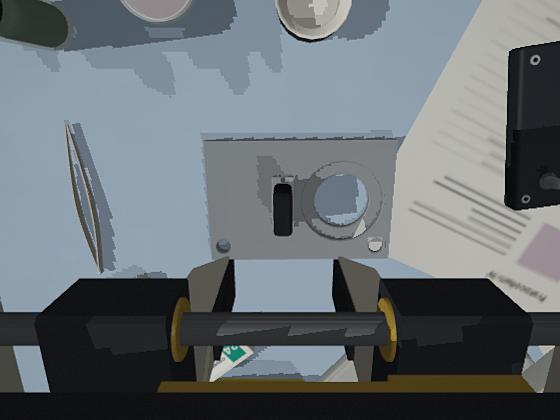

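wF shows the plate square to the gripper, with the handle centred at column 283. I descend and grip.

Call:
jog_arm(plan=[[0, 0, -0.5, 0, 0], [0, 0, -1, 0, 0], [0, 0, -1, 0, 0], [0, 0, -1, 0, 0]])

```text
time: 9.2
tool_pos: [0.593, -0.131, 0.0596]
tool_rot: [3.142, 0.0, 2.952]
contact_force: [0.2, 0.3, 0.6]
opening: 0.0459
grip_force: 0.0
```

Call:
jog_arm(plan=[[0, 0, -0.3, 0, 0], [0, 0, -0.53, 0, 0], [0, 0, -0.53, 0, 0], [0, 0, -0.53, 0, 0], [0, 0, -0.53, 0, 0]])

```text
time: 9.7
tool_pos: [0.5941, -0.1317, 0.0187]
tool_rot: [-3.141, 0.004, 2.952]
contact_force: [0.2, -0.4, 0.4]
opening: 0.0458
grip_force: 0.0
```

Call:
jog_arm(plan=[[0, 0, 0, 0, -1], [0, 0, 0, 0, -1], [0, 0, 0, 0, -1], [0, 0, 0, 0, -1], [0, 0, 0, 0, -1], [0, 0, 0, 0, -1], [0, 0, 0, 0, -1], [0, 0, 0, 0, -1]], squeeze=40)

```text
time: 10.5
tool_pos: [0.5926, -0.1313, 0.0164]
tool_rot: [3.141, -0.0, 2.952]
contact_force: [-0.2, 1.2, 1.2]
opening: 0.014
grip_force: 40.0
```

Call:
jog_arm(plan=[[0, 0, 0.2, 0, -1], [0, 0, 0.5, 0, -1], [0, 0, 0.9, 0, -1], [0, 0, 0.9, 0, -1]])

```text
time: 10.9
tool_pos: [0.595, -0.1322, 0.0921]
tool_rot: [-3.141, 0.007, 2.951]
contact_force: [1.1, -0.4, -1.9]
opening: 0.0139
grip_force: 40.0
```

Call:
jog_arm(plan=[[0, 0.2, 0, 0.01, -1], [0, 0.5, 0, 0.03, -1], [0, 0.8, 0, 0.05, -1], [0, 1, 0, 0.05, -1], [0, 1, 0, 0.05, -1]])

```text
time: 11.4
tool_pos: [0.5916, -0.0485, 0.0869]
tool_rot: [3.141, -0.003, 3.032]
contact_force: [-0.8, -0.8, -3.1]
opening: 0.0134
grip_force: 40.0
```

Call:
jog_arm(plan=[[-0.05, 0.3, 0, 0.01, -1], [-0.12, 0.6, 0, 0.02, -1], [-0.2, 1, 0, 0.03, -1], [-0.24, 1, 0, 0.044, -1]])

```text
time: 11.8
tool_pos: [0.5723, 0.0315, 0.0875]
tool_rot: [3.141, -0.002, 3.102]
contact_force: [-0.4, -1.0, -2.8]
opening: 0.0137
grip_force: 40.0
```

Call:
jog_arm(plan=[[0, 0.3, 0, 0, -1], [0, 0.6, 0, 0, -1], [0, 0.9, 0, 0, -1], [0, 1.0, 0, 0, -1], [0, 1.0, 0, 0, -1], [0, 1.0, 0, 0, -1], [0, 1.0, 0, 0, -1], [0, 1.0, 0, 0, -1]])

```text
time: 12.6
tool_pos: [0.5736, 0.1076, 0.0883]
tool_rot: [-3.141, -0.0, 3.098]
contact_force: [0.3, 0.4, -2.9]
opening: 0.0134
grip_force: 40.0
```

```bash
python3 -c "
from h import *
snap('wG')
i,_=load('wG'); cv2.imwrite('pics/z5.png',i[90:330])"
```

```text
wG t 12.65 [0.5735 0.1078 0.0883] [-3.142  0.     3.098] op 0.0136 [-0.5 -0.2 -2.8]
```

View pics/z5.png

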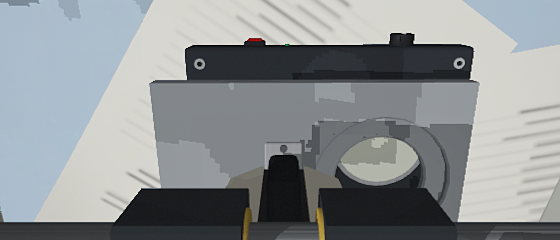

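z5 shows the plate held level, its −x top corners at about (151,83) and (478,82) in the crop. I'll check the in-hand offset from those.

```bash
python3 - <<'E'
from h import *
g,c=load('wG'); s=readout.observe(); tcp=np.array(s["tool_pos"])
p=ray("wrist",[[150.5,173],[478.5,171.5]],tcp[2]-.0164+.008,c)[:,:2]; d=p[1]-p[0]
yaw=np.arctan2(-d[0],d[1]); cc,ss=np.cos(yaw),np.sin(yaw); R=np.array([[cc,-ss],[ss,cc]])
o=p.mean(0)+R@[.05,0]; print(np.linalg.norm(d),np.degrees(yaw),"tool yaw",np.degrees(s["tool_rot"][2])-180,"origin",o,"tcp in plate",R.T@(tcp[:2]-o))
# base -x screws relative
q=ray("wrist",[[199,153],[459,153]],.022,c)[:,:2];print("screws",q,np.degrees(np.arctan2(-(q[1]-q[0])[0],(q[1]-q[0])[1])))
E
```

```text
0.14846747212661365 -2.279708847539927 tool yaw -2.4992902048056465 origin [0.57486489 0.12102344] tcp in plate [-0.00080058 -0.0132953 ]
screws [[0.52159626 0.05834082]
 [0.52853699 0.21448847]] -2.5451101456389975
```

Call:
jog_arm(plan=[[0, 0.1, 0, 0, -1], [0, 0.167, 0, 0, -1], [0, 0.167, -0.15, 0, -1], [0, 0.167, -0.3, 0, -1], [0, 0.167, -0.4, 0, -1], [0, 0.167, -0.4, 0, -1], [0, 0.167, -0.4, 0, -1]])

```text
time: 13.35
tool_pos: [0.5733, 0.1219, 0.0559]
tool_rot: [-3.142, -0.001, 3.099]
contact_force: [-0.5, 0.1, -1.6]
opening: 0.0139
grip_force: 40.0
```

Call:
jog_arm(plan=[[0, 0, -0.04, 0, -1], [0, 0, -0.08, 0, -1], [0, 0, -0.12, 0, -1], [0, 0, -0.12, 0, -1], [0, 0, -0.12, 0, -1]])

```text
time: 13.85
tool_pos: [0.5734, 0.122, 0.0467]
tool_rot: [3.142, -0.0, 3.099]
contact_force: [0.5, 0.6, -3.6]
opening: 0.0139
grip_force: 40.0
```

The dowels are through with no load. I lower the rest of the way.

Call:
jog_arm(plan=[[0, 0, -0.04, 0, -1], [0, 0, -0.08, 0, -1], [0, 0, -0.1, 0, -1], [0, 0, -0.11, 0, -1], [0, 0, -0.11, 0, -1], [0, 0, -0.11, 0, -1]])

```text
time: 14.45
tool_pos: [0.5732, 0.122, 0.0384]
tool_rot: [3.142, -0.0, 3.099]
contact_force: [-3.1, -1.0, 4.4]
opening: 0.0135
grip_force: 40.0
```

Seated, with about 7 N of bearing force. I release and go to the dish.

Call:
jog_arm(plan=[[0, 0, 0, 0, 0], [0, 0, 0, 0, 0], [0, 0, 0, 0, 0], [0, 0, 0, 0, 0], [0, 0, 0, 0, 0]])

```text
time: 14.95
tool_pos: [0.5735, 0.122, 0.0379]
tool_rot: [3.141, 0.0, 3.099]
contact_force: [0.3, -0.3, 0.2]
opening: 0.0452
grip_force: 0.0
```

Call:
jog_arm(plan=[[0, 0, 0.2, 0, 0], [0, 0, 0.6, 0, 0], [0, 0, 1, 0, 0], [0, 0, 1, 0, 0]])

```text
time: 15.35
tool_pos: [0.5762, 0.1223, 0.1225]
tool_rot: [3.14, 0.009, 3.099]
contact_force: [-0.1, 0.3, -0.1]
opening: 0.0459
grip_force: 0.0
```

Call:
jog_arm(plan=[[-0.2, -0.3, 0.2, -0.09, 1], [-0.4, -0.7, 0.4, -0.18, 1], [-0.48, -0.97, 0.4, -0.25, 1], [-0.48, -0.97, 0.4, -0.25, 1]])

```text
time: 15.75
tool_pos: [0.5343, 0.0423, 0.1499]
tool_rot: [-3.141, -0.0, 2.702]
contact_force: [0.3, -0.1, -0.4]
opening: 0.0732
grip_force: 0.0
```

Call:
jog_arm(plan=[[-0.2, -0.3, 0, -0.09, 1], [-0.4, -0.7, 0, -0.18, 1], [-0.48, -0.97, 0, -0.25, 1], [-0.48, -0.97, 0, -0.25, 1]])

```text
time: 16.15
tool_pos: [0.4961, -0.0345, 0.1493]
tool_rot: [-3.141, -0.001, 2.311]
contact_force: [-1.3, 0.4, -0.1]
opening: 0.0915
grip_force: 0.0
```

Call:
jog_arm(plan=[[-0.2, -0.3, 0, -0.09, 1], [-0.4, -0.7, 0, -0.18, 1], [-0.48, -0.97, 0, -0.25, 1], [-0.48, -0.97, 0, -0.25, 1]])

```text
time: 16.55
tool_pos: [0.4583, -0.1117, 0.1495]
tool_rot: [-3.141, -0.0, 1.92]
contact_force: [-0.2, -0.6, 0.3]
opening: 0.0915
grip_force: 0.0
```

Call:
jog_arm(plan=[[-0.2, -0.3, 0, -0.09, 1], [-0.4, -0.7, 0, -0.18, 1], [-0.48, -0.96, 0, -0.25, 1], [-0.48, -0.96, 0, -0.25, 1], [-0.48, -0.96, 0, -0.25, 1], [-0.48, -0.96, 0, -0.25, 1]])

```text
time: 17.15
tool_pos: [0.4204, -0.1861, 0.1497]
tool_rot: [-3.141, -0.001, 1.533]
contact_force: [0.7, -0.4, 0.7]
opening: 0.092
grip_force: 0.0
```

```bash
python3 - <<'E'
from h import *
snap('wH'); i,c=load('wH'); t=cams.read_camera("top"); 
h=cv2.cvtColor(i,cv2.COLOR_BGR2HSV); m=cv2.inRange(h,(0,12,90),(12,110,255))|cv2.inRange(h,(150,12,90),(180,110,255)); m[300:]=0
n,l,st,ce=cv2.connectedComponentsWithStats(m); k=1+st[1:,4].argmax(); print(st[k],ce[k],"dish",ray("wrist",ce[k],.0055,c))
a=np.zeros((480,560,3),np.uint8); a[:300]=i[:300]; a[300:]=cv2.resize(t[155:215,185:371],(558,180),interpolation=2)[:, :].copy() if 0 else cv2.copyMakeBorder(cv2.resize(t[155:215,185:371],(558,180),interpolation=2),0,0,0,2,0)
cv2.imwrite("pics/z6.png",a)
E
```

```text
wH t 17.2 [ 0.4204 -0.1862  0.1498] [-3.142e+00 -1.000e-03  1.533e+00] op 0.0919 [-0.5  0.   0.4]
[ 256  170   57   55 1526] [285.10026212 194.54849279] dish [[ 0.42114982 -0.18379261  0.0055    ]]
```

View pics/z6.png

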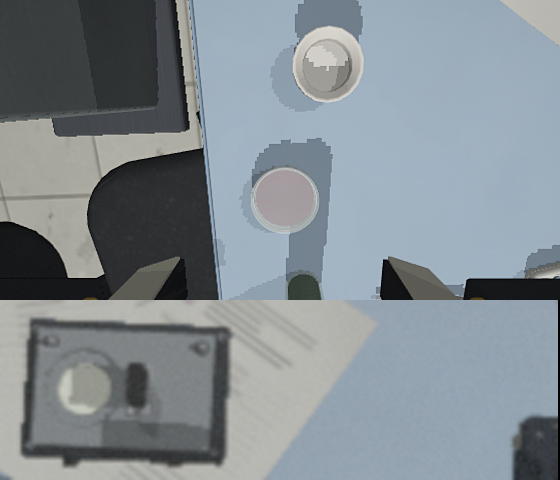

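z6 shows the plate flat on the base with both dowels through its holes. The dish is under the gripper with its rim centred at about (285,199). I go down and grip it gently.

Call:
jog_arm(plan=[[0, 0, -0.4, 0, 1], [0, 0, -1, 0, 1], [0, 0, -1, 0, 1], [0, 0, -1, 0, 1]])

```text
time: 17.65
tool_pos: [0.4198, -0.1869, 0.0702]
tool_rot: [-3.14, -0.001, 1.53]
contact_force: [0.5, -1.2, 0.4]
opening: 0.0917
grip_force: 0.0
```

Call:
jog_arm(plan=[[0, 0, -0.3, 0, 1], [0, 0, -0.6, 0, 1], [0, 0, -0.81, 0, 1], [0, 0, -0.81, 0, 1], [0, 0, -0.81, 0, 1], [0, 0, -0.81, 0, 1]])

```text
time: 18.25
tool_pos: [0.4211, -0.1883, 0.007]
tool_rot: [3.138, 0.002, 1.529]
contact_force: [-0.4, -0.4, -0.8]
opening: 0.0917
grip_force: 0.0
```

Call:
jog_arm(plan=[[0, 0, 0, 0, -1], [0, 0, 0, 0, -1], [0, 0, 0, 0, -1], [0, 0, 0, 0, -1], [0, 0, 0, 0, -1], [0, 0, 0, 0, -1], [0, 0, 0, 0, -1]], squeeze=10)

```text
time: 18.95
tool_pos: [0.4198, -0.1876, 0.0051]
tool_rot: [-3.142, -0.0, 1.528]
contact_force: [-1.0, 0.4, 0.6]
opening: 0.0517
grip_force: 10.0
```

```bash
python3 - <<'E'
from h import *
snap('wI'); i,c=load('wI'); s=cams.read_camera("scene")
a=np.zeros((600,700,3),np.uint8); a[:300,:560]=i[:300]; a[300:]=cv2.resize(s[230:330,270:503],(700,300),interpolation=2); cv2.imwrite("pics/z7.png",a)
E
```

```text
wI t 19.0 [ 0.4198 -0.1876  0.0051] [ 3.142 -0.     1.528] op 0.0516 [ 0.3 -1.   1. ]
```

View pics/z7.png

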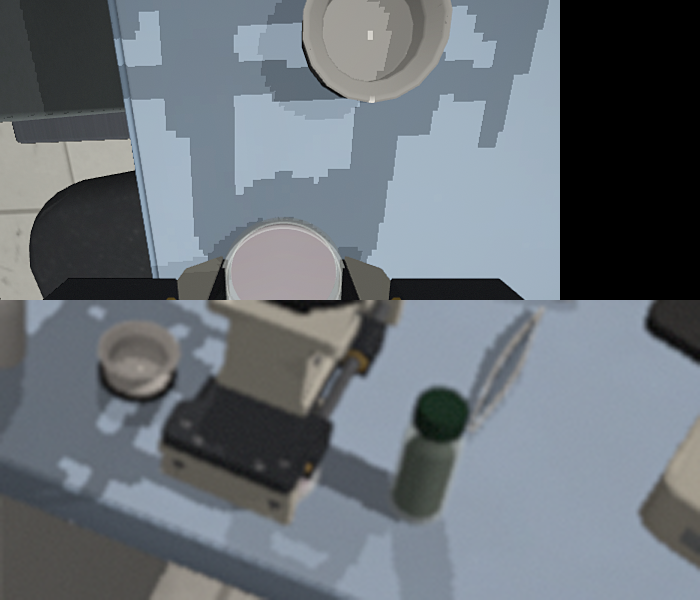

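```bash
python3 - <<'E'
from h import *
i,c=load('wI')
for z in(.014,.012,.0): print(z,ray("wrist",[[284,221],[226,275],[342,275]],z,c)[:,:2].round(4).tolist())
print(proj("wrist",[[.4198,-.1876,.012]],c))
E
```

```text
0.014 [[0.4207, -0.1573], [0.3939, -0.1814], [0.4453, -0.1836]]
0.012 [[0.4207, -0.158], [0.3936, -0.1824], [0.4456, -0.1846]]
0.0 [[0.4205, -0.162], [0.3912, -0.1884], [0.4474, -0.1908]]
[[284.89685448 283.13266003]]
```

The dish is centred and level in the grip. I carry it over to the recess.

Call:
jog_arm(plan=[[0, 0, 0.2, 0, -1], [0, 0, 0.5, 0, -1], [0, 0, 0.8, 0, -1], [0, 0, 1, 0, -1], [0, 0, 1, 0, -1]])

```text
time: 19.55
tool_pos: [0.421, -0.1883, 0.0869]
tool_rot: [3.138, 0.002, 1.528]
contact_force: [-0.4, -0.7, 0.0]
opening: 0.0519
grip_force: 10.0
```

Call:
jog_arm(plan=[[0.05, 0.15, 0.2, 0, -1], [0.1, 0.35, 0.4, 0, -1], [0.2, 0.6, 0.5, 0, -1], [0.3, 0.85, 0.5, 0, -1], [0.3, 1, 0.5, 0, -1]])

```text
time: 20.05
tool_pos: [0.444, -0.1064, 0.1243]
tool_rot: [-3.141, -0.0, 1.529]
contact_force: [0.8, 0.2, -0.4]
opening: 0.0522
grip_force: 10.0
```

Call:
jog_arm(plan=[[0.1, 0.3, 0, 0, -1], [0.2, 0.6, 0, 0, -1], [0.3, 0.85, 0, 0, -1], [0.3, 1, 0, 0, -1]])

```text
time: 20.45
tool_pos: [0.4677, -0.0264, 0.1242]
tool_rot: [-3.14, -0.0, 1.529]
contact_force: [-0.6, 0.2, -0.5]
opening: 0.0517
grip_force: 10.0
```

Call:
jog_arm(plan=[[0.1, 0.3, 0, 0, -1], [0.2, 0.6, 0, 0, -1], [0.3, 0.85, 0, 0, -1], [0.3, 1, 0, 0, -1]])

```text
time: 20.85
tool_pos: [0.4917, 0.0533, 0.1245]
tool_rot: [-3.141, 0.0, 1.529]
contact_force: [-0.5, -0.9, -0.5]
opening: 0.0518
grip_force: 10.0
```

Call:
jog_arm(plan=[[0.1, 0.3, 0, 0, -1], [0.2, 0.6, 0, 0, -1], [0.3, 0.85, 0, 0, -1], [0.4, 1, 0, 0, -1]])

```text
time: 21.25
tool_pos: [0.5233, 0.1331, 0.1246]
tool_rot: [-3.14, 0.0, 1.529]
contact_force: [-0.0, 0.0, 0.5]
opening: 0.0518
grip_force: 10.0
```

Call:
jog_arm(plan=[[0.2, 0.2, 0, 0, -1], [0.4, 0.44, 0, 0, -1], [0.6, 0.44, 0, 0, -1], [0.66, 0.44, 0, 0, -1], [0.66, 0.44, 0, 0, -1], [0.66, 0.44, 0, 0, -1], [0.66, 0.44, 0, 0, -1]])

```text
time: 21.95
tool_pos: [0.576, 0.1671, 0.1251]
tool_rot: [-3.141, 0.0, 1.528]
contact_force: [-0.1, -0.1, -1.6]
opening: 0.0518
grip_force: 10.0
```

```bash
python3 - <<'E'
from h import *
snap('wJ'); i,c=load('wJ'); cv2.imwrite("pics/z8.png",i[:330])
s=readout.observe(); p=s["tool_pos"]; print(np.round((np.array([.5764,.168,.065])-p)/.08,3), np.degrees(s["tool_rot"]))
E
```

```text
wJ t 22.0 [0.5761 0.1672 0.1253] [-3.141  0.     1.528] op 0.052 [-0.7 -0.5 -0. ]
[ 0.004  0.01  -0.753] [-1.79984959e+02  7.81584724e-03  8.75459230e+01]
```

View pics/z8.png

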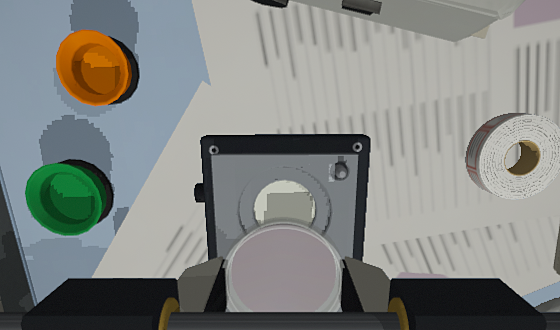

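z8 shows the dish held above the plate, with the recess outline at columns 239–330, top row about 166. I'll check alignment numerically.

```bash
python3 - <<'E'
from h import *
i,c=load('wJ')
print(ray("wrist",[[285,165.5],[239,207],[330.5,207]],.030,c)[:,:2].round(4).tolist(), ray("wrist",[[255,200],[316,200]],.0265,c)[:,:2].round(4).tolist())
cs=ray("wrist",[[202,137],[369,136],[214,149.5],[356.5,146.5]],.022,c)[:,:2]; print(cs.round(4).tolist())
cv2.imwrite("pics/z9.png",cv2.resize(i[125:290,195:375],None,fx=3.3,fy=3.3,interpolation=2))
E
```

```text
[[0.5778, 0.2025], [0.5439, 0.1743], [0.6087, 0.1715]] [[0.5553, 0.178], [0.5988, 0.1761]]
[[0.5212, 0.2234], [0.6365, 0.2191], [0.5287, 0.2145], [0.628, 0.2123]]
```

View pics/z9.png

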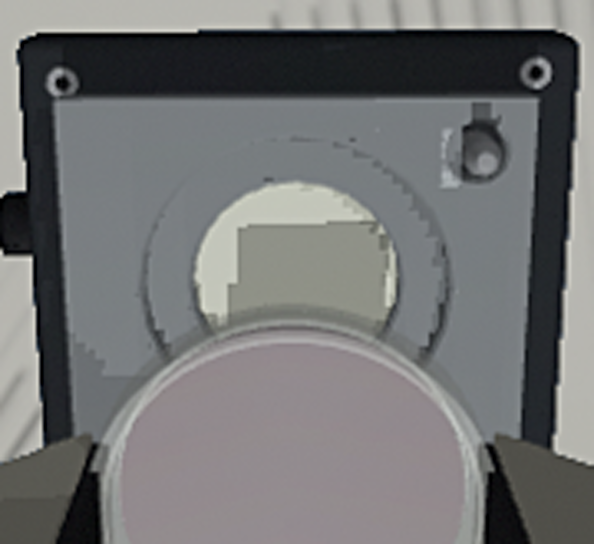

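The recess centre is confirmed at (0.5763, 0.1697), and z9 shows a dowel up through its hole. I lower the dish.

Call:
jog_arm(plan=[[0, 0.01, -0.2, 0, -1], [0, 0.01, -0.5, 0, -1], [0, 0.01, -0.8, 0, -1], [0, 0.01, -1, 0, -1], [0, 0.01, -1, 0, -1], [0, 0.01, -1, 0, -1]])

```text
time: 22.6
tool_pos: [0.5766, 0.1684, 0.0456]
tool_rot: [3.141, 0.0, 1.528]
contact_force: [-0.4, -0.8, 0.1]
opening: 0.0519
grip_force: 10.0
```

Call:
jog_arm(plan=[[0, 0, -0.04, 0, -1], [0, 0, -0.08, 0, -1], [0, 0, -0.12, 0, -1], [0, 0, -0.15, 0, -1], [0, 0, -0.15, 0, -1], [0, 0, -0.15, 0, -1], [0, 0, -0.15, 0, -1]])

```text
time: 23.3
tool_pos: [0.5767, 0.1684, 0.0332]
tool_rot: [3.141, -0.0, 1.528]
contact_force: [0.9, 0.5, 0.7]
opening: 0.0519
grip_force: 10.0
```

Call:
jog_arm(plan=[[0, 0, -0.01, 0, -1], [0, 0, -0.018, 0, -1], [0, 0, -0.018, 0, -1], [0, 0, -0.018, 0, -1]])

```text
time: 23.7
tool_pos: [0.5766, 0.1684, 0.0317]
tool_rot: [3.142, -0.0, 1.528]
contact_force: [-0.8, -0.0, -0.2]
opening: 0.0517
grip_force: 10.0
```

Call:
jog_arm(plan=[[0, 0, 0, 0, 0.6], [0, 0, 0, 0, 0.6], [0, 0, 0, 0, 0.6], [0, 0, 0, 0, 0.6], [0, 0, 0, 0, 0.6]])

```text
time: 24.2
tool_pos: [0.5767, 0.1684, 0.0317]
tool_rot: [3.141, -0.0, 1.528]
contact_force: [0.5, 0.1, 0.5]
opening: 0.0733
grip_force: 0.0
```

Call:
jog_arm(plan=[[0, 0, 0.2, 0, 0.6], [0, 0, 0.6, 0, 0.6], [0, 0, 1, 0, 0.6], [0, 0, 1, 0, 0.6]])

```text
time: 24.6
tool_pos: [0.5794, 0.1689, 0.1164]
tool_rot: [3.133, -0.002, 1.528]
contact_force: [0.8, 0.0, -1.3]
opening: 0.0734
grip_force: 0.0
```

```bash
python3 - <<'E'
from h import *
snap('wK'); i,c=load('wK'); cv2.imwrite("pics/z10.png",cv2.resize(i[90:300,170:400],None,fx=2.8,fy=2.8,interpolation=2))
E
```

```text
wK t 24.65 [0.5781 0.1687 0.1141] [ 3.137e+00 -1.000e-03  1.528e+00] op 0.0732 [ 0.9 -0.2 -0.6]
```

View pics/z10.png

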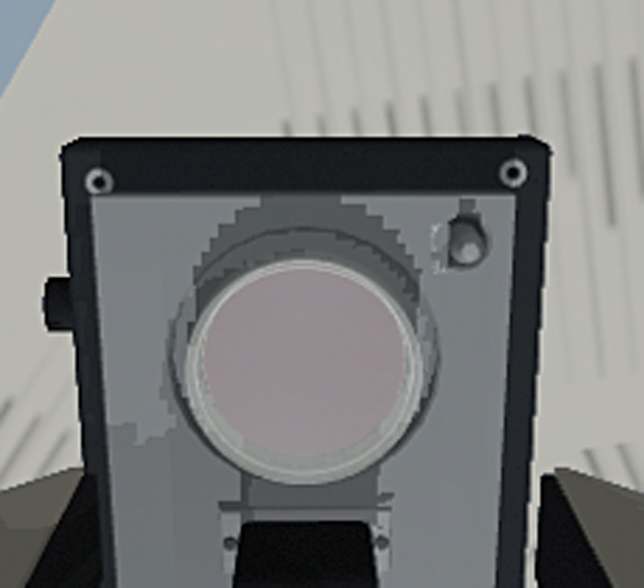

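z10 shows the dish lying in the recess, concentric to about 1 mm. Before the bottles, I need to know how close the left microscope is to the orange holder.

```bash
python3 - <<'E'
from h import *
P=[]
for n in("top","scene"):
    c=cams.calibration(n);P.append(np.array(c["K"])@np.linalg.inv(np.array(c["world_from_camera"]))[:3])
for a,b in(((125,232),(115,120)),((140,165),(172,95)),((170,138),(218,132))):
    X=cv2.triangulatePoints(P[0],P[1],np.array(a,float),np.array(b,float)); print((X[:3]/X[3]).ravel().round(3))
A,ca=load("wA"); print(ray("wrist",[[485,198],[445,275],[560,210]],.04,ca).round(3))
s=readout.observe(); print(s["qpos"].round(2) if hasattr(s["qpos"],"round") else s["qpos"])
E
```

```text
[0.44  0.327 0.183]
[0.587 0.308 0.169]
[0.697 0.282 0.023]
[[0.423 0.348 0.04 ]
 [0.514 0.316 0.04 ]
 [0.437 0.431 0.04 ]]
[ 0.16  0.58  1.46 -0.    1.1   0.2 ]
```

The microscope's edge runs at about y 0.33–0.31, so at the orange holder I use tool yaw of about 262°, with the camera on the −y side. Now to the amber bottle.

Call:
jog_arm(plan=[[0, 0, 0.3, 0.09, 0.5], [0, 0, 0.6, 0.18, 0.5], [0, 0, 0.6, 0.27, 0.5], [0, 0, 0.6, 0.36, 0.5], [0, 0, 0.6, 0.45, 0.5], [0, 0, 0.6, 0.54, 0.5], [0, 0, 0.6, 0.63, 0.5], [0, 0, 0.6, 0.65, 0.5]])

```text
time: 25.45
tool_pos: [0.576, 0.1683, 0.1582]
tool_rot: [-3.14, -0.002, 2.554]
contact_force: [-0.4, 0.4, -0.0]
opening: 0.0688
grip_force: 0.0
```

Call:
jog_arm(plan=[[-0.3, -0.2, 0, 0.09, 0.5], [-0.6, -0.4, 0, 0.18, 0.5], [-0.87, -0.5, 0, 0.27, 0.5], [-0.87, -0.5, 0, 0.36, 0.5], [-0.87, -0.5, 0, 0.45, 0.5], [-0.87, -0.5, 0, 0.54, 0.5], [-0.87, -0.5, 0, 0.63, 0.5], [-0.87, -0.5, 0, 0.65, 0.5]])

```text
time: 26.25
tool_pos: [0.5064, 0.1283, 0.1585]
tool_rot: [3.141, -0.002, -2.708]
contact_force: [1.2, -0.3, -0.4]
opening: 0.0685
grip_force: 0.0
```

Call:
jog_arm(plan=[[-0.3, -0.2, 0, 0.09, 0.5], [-0.6, -0.4, 0, 0.18, 0.5], [-0.87, -0.54, 0, 0.27, 0.5], [-0.87, -0.54, 0, 0.36, 0.5], [-0.87, -0.54, 0, 0.45, 0.5], [-0.87, -0.54, 0, 0.54, 0.5], [-0.87, -0.54, 0, 0.63, 0.5], [-0.87, -0.54, 0, 0.64, 0.5], [-0.87, -0.54, 0, 0.64, 0.5], [-0.87, -0.54, 0, 0.64, 0.5]])

```text
time: 27.25
tool_pos: [0.4372, 0.0853, 0.1593]
tool_rot: [3.141, -0.0, -1.71]
contact_force: [-0.9, 0.4, 0.1]
opening: 0.069
grip_force: 0.0
```

```bash
python3 - <<'E'
from h import *
snap('wL'); i,c=load('wL'); t=c
print(proj("wrist",[[.4377,.0849,.057],[.4377,.0849,0],[.431,-.0018,.098]],c).round(1), readout.observe()["qpos"])
h=cv2.cvtColor(i,cv2.COLOR_BGR2HSV); m=cv2.inRange(h,(0,120,15),(14,255,140)); m[310:]=0
n,l,st,ce=cv2.connectedComponentsWithStats(m); k=1+st[1:,4].argmax(); print("amber body",st[k],ce[k])
cv2.imwrite("pics/z11.png",i[:320])
E
```

```text
wL t 27.3 [0.4373 0.0852 0.1594] [ 3.141 -0.    -1.71 ] op 0.0688 [0.5 0.1 0.4]
[[281.5 213.7]
 [281.7 194.3]
 [271.3  87.5]] [ 2.01005950e-02  2.71719794e-01  1.83232050e+00  2.48379049e-05
  1.03819050e+00 -2.98257412e+00]
amber body [265 181  30  29 416] [279.69471154 192.40144231]
```

View pics/z11.png

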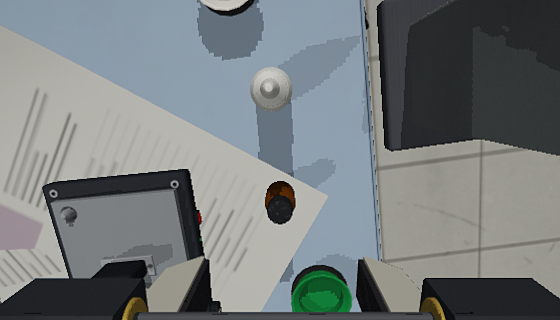

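z11 confirms the predictions: the amber cap top is at (281,212) and the dropper tip at (270,88). I descend and grip.

Call:
jog_arm(plan=[[0, 0, -0.4, 0, 0.4], [0, 0, -1, 0, 0.4], [0, 0, -1, 0, 0.4], [0, 0, -1, 0, 0.4]])

```text
time: 27.7
tool_pos: [0.4372, 0.0852, 0.0799]
tool_rot: [3.14, -0.0, -1.708]
contact_force: [0.1, -0.1, 0.4]
opening: 0.0643
grip_force: 0.0
```

Call:
jog_arm(plan=[[0, 0, -0.3, 0, 0.2], [0, 0, -0.6, 0, 0.2], [0, 0, -0.73, 0, 0.2], [0, 0, -0.73, 0, 0.2], [0, 0, -0.73, 0, 0.2]])

```text
time: 28.2
tool_pos: [0.4385, 0.0853, 0.0227]
tool_rot: [-3.139, 0.0, -1.708]
contact_force: [-0.4, -0.8, 1.3]
opening: 0.0551
grip_force: 0.0
```

Call:
jog_arm(plan=[[0, 0, 0, 0, -1], [0, 0, 0, 0, -1], [0, 0, 0, 0, -1], [0, 0, 0, 0, -1], [0, 0, 0, 0, -1], [0, 0, 0, 0, -1], [0, 0, 0, 0, -1]], squeeze=15)

```text
time: 28.9
tool_pos: [0.4377, 0.0852, 0.0215]
tool_rot: [-3.141, 0.0, -1.708]
contact_force: [0.5, -0.3, 3.4]
opening: 0.0246
grip_force: 15.0
```

Call:
jog_arm(plan=[[0, 0, 0.2, 0, -1], [0, 0, 0.5, 0, -1], [0, 0, 0.8, 0, -1], [0, 0, 1, 0, -1], [0, 0, 1, 0, -1], [0, 0, 1, 0, -1]])

```text
time: 29.5
tool_pos: [0.4371, 0.0852, 0.1008]
tool_rot: [3.141, -0.0, -1.708]
contact_force: [0.4, -0.3, -0.8]
opening: 0.0244
grip_force: 15.0
```

Call:
jog_arm(plan=[[0.03, 0.2, 0, 0, -1], [0.06, 0.5, 0, 0, -1], [0.1, 0.8, 0, 0, -1], [0.1, 1, 0, 0, -1], [0.1, 1, 0, 0, -1]])

```text
time: 30.0
tool_pos: [0.4445, 0.1665, 0.0998]
tool_rot: [3.139, -0.001, -1.705]
contact_force: [0.7, -0.5, -1.3]
opening: 0.0246
grip_force: 15.0
```

Call:
jog_arm(plan=[[0.03, 0.3, 0, 0, -1], [0.06, 0.5, 0, 0, -1], [0.1, 0.8, 0, 0, -1], [0.1, 1, 0, 0, -1], [0.1, 1, 0, 0, -1]])

```text
time: 30.5
tool_pos: [0.453, 0.2461, 0.1004]
tool_rot: [3.14, -0.0, -1.706]
contact_force: [-0.9, -0.2, -0.8]
opening: 0.0242
grip_force: 15.0
```

Call:
jog_arm(plan=[[0, 0.15, 0, 0, -1], [0, 0.3, 0, 0, -1], [0, 0.3, 0, 0, -1], [0, 0.3, 0, 0, -1], [0, 0.3, 0, 0, -1]])

```text
time: 31.0
tool_pos: [0.4534, 0.2689, 0.1013]
tool_rot: [3.141, -0.0, -1.708]
contact_force: [0.1, 0.6, -0.0]
opening: 0.0245
grip_force: 15.0
```

```bash
python3 - <<'E'
from h import *
snap('wM'); i,c=load('wM'); h=cv2.cvtColor(i,cv2.COLOR_BGR2HSV)
m=cv2.inRange(h,(3,150,90),(20,255,255)); m[330:]=0
n,l,st,ce=cv2.connectedComponentsWithStats(m); k=1+st[1:,4].argmax(); b=st[k]; print(b, ray("wrist",[b[0]+b[2]/2-.5,b[1]+b[3]/2-.5],.02,c))
print("exp rim", proj("wrist",[[.4526,.2695-.024,.023],[.4526-.024,.2695,.023],[.4526+.024,.2695,.023]],c).round(1))
p=readout.observe()["tool_pos"]; print(np.round((np.array([.4526,.2695,.0285])-p)/.08,3))
E
```

```text
wM t 31.05 [0.4534 0.2689 0.1013] [ 3.141 -0.    -1.708] op 0.0247 [ 0.4 -0.1  0.2]
[ 248  193   69   59 2932] [[0.45343097 0.26791463 0.02      ]]
exp rim [[278.5 191.1]
 [319.  220.8]
 [248.3 230.1]]
[-0.01   0.008 -0.91 ]
```

Call:
jog_arm(plan=[[0, 0, -0.3, 0, -1], [0, 0, -0.55, 0, -1], [0, 0, -0.65, 0, -1], [0, 0, -0.72, 0, -1], [0, 0, -0.79, 0, -1], [0, 0, -0.85, 0, -1], [0, 0, -0.91, 0, -1], [0, 0, -0.91, 0, -1], [0, 0, -0.91, 0, -1]])

```text
time: 31.95
tool_pos: [0.4535, 0.2693, 0.0286]
tool_rot: [-3.141, 0.0, -1.708]
contact_force: [-0.7, -0.8, 0.7]
opening: 0.0243
grip_force: 15.0
```

Call:
jog_arm(plan=[[0, 0, -0.01, 0, -1], [0, 0, -0.01, 0, -1], [0, 0, -0.01, 0, -0.2], [0, 0, -0.01, 0, -0.2], [0, 0, -0.01, 0, -0.2], [0, 0, -0.01, 0, -0.2]])

```text
time: 32.55
tool_pos: [0.4535, 0.2692, 0.0277]
tool_rot: [-3.142, 0.0, -1.708]
contact_force: [-0.8, -0.3, 0.0]
opening: 0.0361
grip_force: 0.0
```

Call:
jog_arm(plan=[[0, 0, 0.3, 0, -0.2], [0, 0, 0.7, 0, -0.2], [0, 0, 1, 0, -0.2], [0, 0, 1, 0, -0.2]])

```text
time: 32.95
tool_pos: [0.4554, 0.2701, 0.111]
tool_rot: [-3.136, 0.003, -1.707]
contact_force: [0.0, 0.7, 0.6]
opening: 0.0366
grip_force: 0.0
```

Call:
jog_arm(plan=[[0, -0.3, 0.4, 0, 0.5], [0, -0.6, 0.6, -0.09, 0.5], [0, -1, 0.6, -0.18, 0.5], [0, -1, 0.6, -0.25, 0.5], [0, -1, 0.6, -0.25, 0.5]])

```text
time: 33.45
tool_pos: [0.4532, 0.1884, 0.1551]
tool_rot: [3.141, -0.001, -2.103]
contact_force: [-0.1, -0.9, 0.0]
opening: 0.0677
grip_force: 0.0
```

```bash
python3 - <<'E'
from h import *
snap('wN'); i,c=load('wN'); s=cams.read_camera("scene"); a=cv2.resize(s[140:270,80:320],None,fx=2.9,fy=2.9,interpolation=2); cv2.imwrite("pics/z12.png",a)
E
```

```text
wN t 33.5 [0.4532 0.189  0.1551] [ 3.141e+00 -1.000e-03 -2.098e+00] op 0.0685 [-0.1  0.7 -0.9]
```

View pics/z12.png

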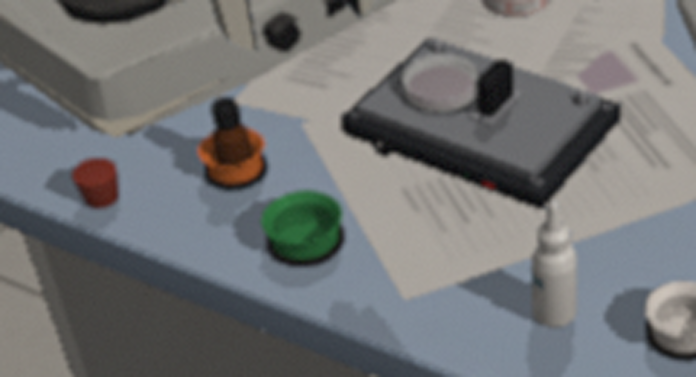

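The amber bottle stands in the orange holder, and the dish is flat in the plate. That was more picture views than the limit of 14 allowed, so I will view no more and continue with numbers only. Next is the dropper bottle.

Call:
jog_arm(plan=[[0, -0.4, 0, -0.09, 0.5], [0, -0.8, 0, -0.18, 0.5], [0, -1, 0, -0.27, 0.5], [0, -1, 0, -0.33, 0.5], [0, -1, 0, -0.33, 0.5]])

```text
time: 34.05
tool_pos: [0.4534, 0.1093, 0.1553]
tool_rot: [3.141, -0.001, -2.617]
contact_force: [0.8, 0.0, -0.1]
opening: 0.0686
grip_force: 0.0
```

Call:
jog_arm(plan=[[-0.1, -0.4, 0, -0.09, 0.5], [-0.2, -0.8, 0, -0.18, 0.5], [-0.28, -1, 0, -0.27, 0.5], [-0.28, -1, 0, -0.33, 0.5], [-0.28, -1, 0, -0.33, 0.5]])

```text
time: 34.55
tool_pos: [0.4311, 0.0295, 0.1555]
tool_rot: [3.141, -0.0, -3.134]
contact_force: [0.4, 0.1, 1.0]
opening: 0.0692
grip_force: 0.0
```

Call:
jog_arm(plan=[[0, -0.2, 0, 0, 0.5], [0, -0.39, 0, 0, 0.5], [0, -0.39, 0, 0, 0.5], [0, -0.39, 0, 0, 0.5], [0, -0.39, 0, 0, 0.5]])

```text
time: 35.05
tool_pos: [0.431, -0.0012, 0.1556]
tool_rot: [3.141, -0.0, -3.134]
contact_force: [-0.0, -0.5, -0.4]
opening: 0.0689
grip_force: 0.0
```

```bash
python3 - <<'E'
from h import *
snap('wO'); i,c=load('wO'); h=cv2.cvtColor(i,cv2.COLOR_BGR2HSV)
print("exp",proj("wrist",[[.431,-.0018,.098],[.431,-.0018,.03],[.431,-.0018-.0145,.03],[.431,-.0018+.0145,.03],[.4548,-.085,.023]],c).round(1).tolist())
m=cv2.inRange(h,(0,0,130),(40,45,255)); m[310:]=0
n,l,st,ce=cv2.connectedComponentsWithStats(m)
for k in range(1,n):
    if st[k,4]>150: print(st[k],ce[k].round(1))
p=readout.observe()["tool_pos"]; print(np.round((np.array([.431,-.0018,.042])-p)/.08,3))
E
```

```text
wO t 35.1 [ 0.431  -0.0012  0.1556] [ 3.141 -0.    -3.134] op 0.0689 [ 0.5  0.4 -0.2]
exp [[283.5, 235.6], [283.4, 205.2], [265.1, 205.1], [301.7, 205.3], [183.0, 229.8]]
[ 157    0  103   28 1714] [193.5  15.2]
[ 264    0  112   29 1065] [335.   20.5]
[ 379    0  114   30 3249] [435.3  14.2]
[ 494    0   66   30 1901] [527.5  14.6]
[163  30  62  24 722] [185.   38.2]
[ 173   31   88   73 4314] [224.1  75.6]
[ 264   31  110   74 7767] [317.7  67.3]
[ 373   32  115   74 7758] [428.7  68.2]
[ 481   33   79   73 5238] [522.8  70.5]
[  270   159   290   151 16335] [403.9 243.4]
[264 186  29  56 831] [276.  214.4]
[ 153  201   61   57 1913] [187.6 227.8]
[-0.    -0.008 -1.42 ]
```

Call:
jog_arm(plan=[[0, -0.008, -0.4, 0, 0.4], [0, -0.008, -0.7, 0, 0.4], [0, -0.008, -0.9, 0, 0.4], [0, -0.008, -0.9, 0, 0.4]])

```text
time: 35.5
tool_pos: [0.4296, -0.0019, 0.082]
tool_rot: [3.141, -0.004, -3.135]
contact_force: [0.0, 0.6, -0.6]
opening: 0.0641
grip_force: 0.0
```

Call:
jog_arm(plan=[[0, 0, -0.3, 0, 0.4], [0, 0, -0.52, 0, 0.4], [0, 0, -0.52, 0, 0.4], [0, 0, -0.52, 0, 0.4]])

```text
time: 35.9
tool_pos: [0.4315, -0.0025, 0.0429]
tool_rot: [-3.142, 0.001, -3.136]
contact_force: [-0.9, -0.2, 0.7]
opening: 0.0644
grip_force: 0.0
```

Call:
jog_arm(plan=[[0, 0, 0, 0, -1], [0, 0, 0, 0, -1], [0, 0, 0, 0, -1], [0, 0, 0, 0, -1], [0, 0, 0, 0, -1], [0, 0, 0, 0, -1], [0, 0, 0, 0, -1], [0, 0, 0, 0, -1]], squeeze=15)

```text
time: 36.7
tool_pos: [0.4311, -0.0026, 0.0422]
tool_rot: [3.142, 0.0, -3.137]
contact_force: [-0.4, 1.2, 1.5]
opening: 0.0286
grip_force: 14.9
```

Call:
jog_arm(plan=[[0, 0, 0.2, 0, -1], [0, 0, 0.5, 0, -1], [0, 0, 0.8, 0, -1], [0, 0, 0.8, 0, -1], [0, 0, 0.8, 0, -1]])

```text
time: 37.2
tool_pos: [0.4309, -0.0026, 0.106]
tool_rot: [-3.142, 0.0, -3.137]
contact_force: [-0.7, 0.7, -1.5]
opening: 0.0286
grip_force: 14.9
```

Call:
jog_arm(plan=[[0.1, -0.3, 0, 0, -1], [0.2, -0.6, 0, 0, -1], [0.3, -0.9, 0, 0, -1], [0.3, -1, 0, 0, -1], [0.3, -1, 0, 0, -1], [0.3, -1, 0, 0, -1], [0.3, -1, 0, 0, -1]])

```text
time: 37.9
tool_pos: [0.4544, -0.0816, 0.1057]
tool_rot: [3.141, -0.001, -3.136]
contact_force: [0.4, 1.0, -0.5]
opening: 0.0288
grip_force: 14.9
```

```bash
python3 - <<'E'
from h import *
snap('wP'); p=readout.observe()["tool_pos"]; print(np.round((np.array([.4548,-.085,.0485])-p)/.08,3))
i,c=load('wP'); print("exp rim",proj("wrist",[[.4548,-.085-.026,.023],[.4548,-.085+.026,.023],[.4548-.026,-.085,.023]],c).round(1).tolist())
h=cv2.cvtColor(i,cv2.COLOR_BGR2HSV); m=cv2.inRange(h,(0,0,130),(40,45,255)); m[300:]=0; m[:100]=0
n,l,st,ce=cv2.connectedComponentsWithStats(m)
for k in range(1,n):
    if st[k,4]>150: print(st[k],ce[k].round(1))
E
```

```text
wP t 37.95 [ 0.4546 -0.0817  0.1059] [ 3.141e+00 -1.000e-03 -3.136e+00] op 0.0287 [-0.   0.7 -1.1]
[ 0.002 -0.041 -0.718]
exp rim [[241.4, 223.1], [317.5, 223.4], [279.5, 186.1]]
[  404   137   156   155 13712] [505.7 230.2]
[ 243  188   74   81 3055] [277.9 218.4]
```

Call:
jog_arm(plan=[[0, -0.041, 0, 0, -1], [0, -0.041, -0.2, 0, -1], [0, -0.041, -0.35, 0, -1], [0, -0.041, -0.45, 0, -1], [0, -0.041, -0.53, 0, -1], [0, -0.041, -0.6, 0, -1], [0, -0.041, -0.67, 0, -1], [0, -0.041, -0.715, 0, -1], [0, -0.041, -0.715, 0, -1], [0, -0.041, -0.715, 0, -1]])

```text
time: 38.95
tool_pos: [0.4551, -0.086, 0.049]
tool_rot: [3.142, 0.0, -3.137]
contact_force: [0.0, -0.5, -0.2]
opening: 0.0291
grip_force: 14.9
```

Call:
jog_arm(plan=[[0, 0, -0.005, 0, -0.1], [0, 0, -0.005, 0, -0.1], [0, 0, -0.005, 0, -0.1], [0, 0, -0.005, 0, -0.1]])

```text
time: 39.35
tool_pos: [0.4551, -0.0859, 0.0486]
tool_rot: [-3.142, 0.0, -3.137]
contact_force: [0.6, -0.4, 0.8]
opening: 0.0417
grip_force: 0.0
```

Call:
jog_arm(plan=[[0, 0, 0.3, 0, -0.1], [0, 0, 0.7, 0, -0.1], [0, 0, 1, 0, -0.1], [0, 0, 1, 0, -0.1]])

```text
time: 39.75
tool_pos: [0.4569, -0.0865, 0.1315]
tool_rot: [-3.139, 0.006, -3.137]
contact_force: [0.5, 0.2, 0.2]
opening: 0.0413
grip_force: 0.0
```

Call:
jog_arm(plan=[[0, 0, 0.4, -0.09, 0.6], [0, -0.2, 0.5, -0.18, 0.6], [0, -0.4, 0.5, -0.27, 0.6], [0, -0.6, 0.5, -0.36, 0.6], [0, -0.6, 0.5, -0.45, 0.6], [0, -0.6, 0.5, -0.5, 0.6]])

```text
time: 40.35
tool_pos: [0.4546, -0.1342, 0.1675]
tool_rot: [-3.141, -0.001, 2.355]
contact_force: [0.3, -0.6, 0.5]
opening: 0.0732
grip_force: 0.0
```

Call:
jog_arm(plan=[[0, -0.2, 0, -0.09, 0.6], [0, -0.4, 0, -0.18, 0.6], [0, -0.6, 0, -0.27, 0.6], [0, -0.85, 0, -0.36, 0.6], [0, -0.85, 0, -0.45, 0.6], [0, -0.85, 0, -0.5, 0.6]])

```text
time: 40.95
tool_pos: [0.4545, -0.2023, 0.1673]
tool_rot: [-3.14, -0.001, 1.569]
contact_force: [-0.6, 0.4, -0.2]
opening: 0.0734
grip_force: 0.0
```

Call:
jog_arm(plan=[[-0.13, -0.4, 0, 0, 0.6], [-0.26, -0.85, 0, 0, 0.6], [-0.26, -0.85, 0, 0, 0.6], [-0.26, -0.85, 0, 0, 0.6], [-0.26, -0.85, 0, 0, 0.6]])

```text
time: 41.45
tool_pos: [0.4341, -0.269, 0.1679]
tool_rot: [-3.141, -0.001, 1.576]
contact_force: [0.9, 0.7, -0.7]
opening: 0.0736
grip_force: 0.0
```

```bash
python3 - <<'E'
from h import *
snap('wQ'); i,c=load('wQ'); h=cv2.cvtColor(i,cv2.COLOR_BGR2HSV)
p=readout.observe()["tool_pos"]; print(np.round((np.array([.4345,-.2705,.035])-p)/.08,3), readout.observe()["qpos"])
q=np.array([.4345,-.2705,0]); a=np.linspace(0,6.28,40); r=np.c_[np.cos(a),np.sin(a),0*a]*.0165
for z in(.088,.045): e=proj("wrist",q+r+[0,0,z],c); print("exp",z,e.min(0).round(1),e.max(0).round(1))
# dropper tip expected in white holder
print("tip exp",proj("wrist",[[.4551,-.086,.104]],c).round(1))
for nm,lo,hi in(("cap",(50,80,5),(95,255,95)),("white",(0,0,150),(40,45,255))):
    m=cv2.inRange(h,lo,hi); m[330:]=0; n,l,st,ce=cv2.connectedComponentsWithStats(m)
    for k in range(1,n):
        if st[k,4]>120: print(nm,st[k],ce[k].round(1))
E
```

```text
wQ t 41.5 [ 0.4343 -0.2689  0.1681] [-3.141e+00 -1.000e-03  1.576e+00] op 0.0732 [-0.6  0.2  0.6]
[ 0.003 -0.021 -1.663] [-7.04680430e-01  3.72990323e-01  1.65140308e+00  3.36033920e-04
  1.11817225e+00 -7.10287357e-01]
exp 0.088 [260.9 200.4] [309.6 246.6]
exp 0.045 [264.1 185.7] [306. 226.]
tip exp [[ 329.8 -123.4]]
cap [ 264  198   42   45 1480] [284.5 220.2]
white [178   0  13  90 550] [184.  44.]
white [   0   59   88   98 6250] [ 36.7 112.1]
white [ 86  94  71  20 483] [107.1  98.9]
white [  27  160   63   75 2516] [ 61.5 192.9]
white [ 514  180   46   67 1633] [535.1 212.6]
white [366 209 130  19 148] [433.8 215.3]
white [ 70 254  37  24 577] [ 89.2 268.6]
```

Call:
jog_arm(plan=[[0, -0.02, -0.4, 0, 0.5], [0, -0.02, -0.8, 0, 0.5], [0, -0.02, -1, 0, 0.5], [0, -0.02, -1, 0, 0.5]])

```text
time: 41.9
tool_pos: [0.4333, -0.2695, 0.0863]
tool_rot: [-3.138, -0.003, 1.577]
contact_force: [0.6, -0.5, 0.3]
opening: 0.0688
grip_force: 0.0
```

Call:
jog_arm(plan=[[0, 0, -0.3, 0, 0.5], [0, 0, -0.5, 0, 0.5], [0, 0, -0.66, 0, 0.5], [0, 0, -0.66, 0, 0.5], [0, 0, -0.66, 0, 0.5]])

```text
time: 42.4
tool_pos: [0.4349, -0.2715, 0.0367]
tool_rot: [3.141, 0.001, 1.576]
contact_force: [1.2, 0.7, 0.5]
opening: 0.0685
grip_force: 0.0
```

Call:
jog_arm(plan=[[0, 0, 0, 0, -1], [0, 0, 0, 0, -1], [0, 0, 0, 0, -1], [0, 0, 0, 0, -1], [0, 0, 0, 0, -1], [0, 0, 0, 0, -1], [0, 0, 0, 0, -1], [0, 0, 0, 0, -1]], squeeze=18)

```text
time: 43.2
tool_pos: [0.4344, -0.2716, 0.0359]
tool_rot: [3.141, 0.0, 1.575]
contact_force: [-0.3, 0.0, 3.3]
opening: 0.0329
grip_force: 18.0
```

Call:
jog_arm(plan=[[0, 0, 0.2, 0, -1], [0, 0, 0.5, 0, -1], [0, 0, 0.8, 0, -1], [0, 0, 1, 0, -1], [0, 0, 1, 0, -1]])

```text
time: 43.7
tool_pos: [0.4351, -0.2722, 0.1174]
tool_rot: [3.139, 0.003, 1.575]
contact_force: [-0.6, -0.1, -1.5]
opening: 0.0325
grip_force: 18.0
```

Call:
jog_arm(plan=[[0, 0.1, 0.3, 0, -1], [0, 0.3, 0.6, 0, -1], [0, 0.6, 0.75, 0, -1], [0, 0.95, 0.75, 0, -1], [0, 0.95, 0.75, 0, -1]])

```text
time: 44.2
tool_pos: [0.4334, -0.1926, 0.1747]
tool_rot: [-3.14, -0.002, 1.578]
contact_force: [1.0, 0.1, -1.8]
opening: 0.033
grip_force: 18.0
```

Call:
jog_arm(plan=[[0, 0.3, 0, 0, -1], [0, 0.65, 0, 0, -1], [0, 0.95, 0, 0, -1], [0, 0.95, 0, 0, -1]])

```text
time: 44.6
tool_pos: [0.4335, -0.1176, 0.1745]
tool_rot: [-3.139, -0.002, 1.578]
contact_force: [0.1, -0.8, -1.6]
opening: 0.0327
grip_force: 18.0
```

Call:
jog_arm(plan=[[0, 0.3, 0, 0, -1], [0, 0.65, 0, 0, -1], [0, 0.95, 0, 0, -1], [0, 0.95, 0, 0, -1]])

```text
time: 45.0
tool_pos: [0.4339, -0.0423, 0.1749]
tool_rot: [-3.14, -0.001, 1.578]
contact_force: [0.0, 0.4, -0.8]
opening: 0.0328
grip_force: 18.0
```

Call:
jog_arm(plan=[[0, 0.3, 0, 0, -1], [0, 0.65, 0, 0, -1], [0, 0.95, 0, 0, -1], [0, 0.95, 0, 0, -1]])

```text
time: 45.4
tool_pos: [0.4343, 0.0332, 0.1751]
tool_rot: [-3.141, -0.0, 1.577]
contact_force: [-0.6, -0.6, -0.9]
opening: 0.0329
grip_force: 18.0
```

Call:
jog_arm(plan=[[-0.1, 0.3, 0, 0, -1], [-0.24, 0.65, 0, 0, -1], [-0.24, 0.95, 0, 0, -1], [-0.24, 0.95, 0, 0, -1]])

```text
time: 45.8
tool_pos: [0.4154, 0.1089, 0.1754]
tool_rot: [3.142, 0.0, 1.577]
contact_force: [0.6, -0.3, -1.4]
opening: 0.0328
grip_force: 18.0
```

Call:
jog_arm(plan=[[0, 0.3, -0.2, 0, -1], [0, 0.6, -0.4, 0, -1], [0, 0.9, -0.75, 0, -1], [0, 0.9, -0.75, 0, -1], [0, 0.9, -0.75, 0, -1], [0, 0.9, -0.75, 0, -1]])

```text
time: 46.4
tool_pos: [0.416, 0.1792, 0.1162]
tool_rot: [3.14, 0.0, 1.574]
contact_force: [-1.0, 0.4, -1.1]
opening: 0.0325
grip_force: 18.0
```

```bash
python3 - <<'E'
from h import *
snap('wR'); i,c=load('wR'); h=cv2.cvtColor(i,cv2.COLOR_BGR2HSV)
p=readout.observe()["tool_pos"]; print(np.round((np.array([.4152,.1815,.0425])-p)/.08,3))
q=np.array([.4152,.1825,.023]); a=np.linspace(0,6.28,40); r=np.c_[np.cos(a),np.sin(a),0*a]*.028; e=proj("wrist",q+r,c); print("exp",e.min(0).round(1),e.max(0).round(1))
m=cv2.inRange(h,(45,100,50),(85,255,255)); m[330:]=0; n,l,st,ce=cv2.connectedComponentsWithStats(m); k=1+st[1:,4].argmax(); print(st[k])
print("amber cap exp",proj("wrist",[[.4535,.2692,.063]],c).round(1))
m=cv2.inRange(h,(0,0,0),(180,255,45)); m[250:]=0; n,l,st,ce=cv2.connectedComponentsWithStats(m)
for k in range(1,n):
    if 100<st[k,4]<3000: print("dark",st[k],ce[k].round(1))
E
```

```text
wR t 46.45 [0.4161 0.1794 0.1165] [3.14  0.    1.574] op 0.0325 [ 0.7 -0.8 -2. ]
[-0.011  0.027 -0.925]
exp [243.6 172.1] [322.8 247.9]
[ 246  172   77   67 3669]
amber cap exp [[355.3  78.3]]
dark [527   0  33  28 573] [542.2  14.2]
dark [ 333   62   38   37 1057] [351.1  80.2]
dark [ 52 129 144 121 622] [164.8 170.2]
dark [252 168  62  20 177] [283.8 173.5]
```

Call:
jog_arm(plan=[[0, 0.027, -0.2, 0, -1], [-0.005, 0.027, -0.4, 0, -1], [-0.005, 0.027, -0.55, 0, -1], [-0.005, 0.027, -0.65, 0, -1], [-0.005, 0.027, -0.73, 0, -1], [-0.005, 0.027, -0.8, 0, -1], [-0.005, 0.027, -0.87, 0, -1], [-0.005, 0.027, -0.92, 0, -1], [-0.005, 0.027, -0.92, 0, -1], [-0.005, 0.027, -0.92, 0, -1]])

```text
time: 47.45
tool_pos: [0.4147, 0.1827, 0.0421]
tool_rot: [3.141, -0.0, 1.576]
contact_force: [1.0, -0.3, -0.4]
opening: 0.0325
grip_force: 18.0
```

Call:
jog_arm(plan=[[0, 0, 0, 0, 0], [0, 0, 0, 0, 0], [0, 0, 0, 0, 0], [0, 0, 0, 0, 0], [0, 0, 0, 0, 0]])

```text
time: 47.95
tool_pos: [0.4147, 0.1827, 0.0422]
tool_rot: [3.141, -0.0, 1.575]
contact_force: [0.2, 0.7, 0.0]
opening: 0.0456
grip_force: 0.0
```

Call:
jog_arm(plan=[[0, 0, 0.3, 0, 0], [0, 0, 0.7, 0, 0], [0, 0, 1, 0, 0], [0, 0, 1, 0, 0]])

```text
time: 48.35
tool_pos: [0.4166, 0.1832, 0.125]
tool_rot: [3.135, -0.002, 1.576]
contact_force: [0.4, 0.5, -0.5]
opening: 0.0458
grip_force: 0.0
```

Call:
jog_arm(plan=[[0, -0.3, 0.5, 0, 0], [0, -0.6, 1, 0, 0], [0, -1, 1, 0, 0], [0, -1, 1, 0, 0]])

```text
time: 48.75
tool_pos: [0.4148, 0.1003, 0.2023]
tool_rot: [3.14, 0.001, 1.573]
contact_force: [0.4, 1.3, -0.2]
opening: 0.0459
grip_force: 0.0
```

Call:
jog_arm(plan=[[0, -0.5, 0.5, 0, 0], [0, -1, 0.5, 0, 0], [0, -1, 0.5, 0, 0], [0, -1, 0.5, 0, 0], [0, -1, 0.5, 0, 0]])

```text
time: 49.25
tool_pos: [0.4141, 0.0237, 0.241]
tool_rot: [-3.139, -0.001, 1.576]
contact_force: [-0.1, -0.1, -0.1]
opening: 0.0459
grip_force: 0.0
```

```bash
python3 - <<'E'
from h import *
snap('wS'); i,c=load('wS'); h=cv2.cvtColor(i,cv2.COLOR_BGR2HSV)
def show(tag,im,cam,lo,hi,P,cal=None,w=18):
    e=proj(cam,P,cal)[0]; hh=cv2.cvtColor(im,cv2.COLOR_BGR2HSV); m=cv2.inRange(hh,lo,hi)
    x,y=e.round().astype(int); k=np.zeros_like(m); k[max(y-w,0):y+w,max(x-w,0):x+w]=m[max(y-w,0):y+w,max(x-w,0):x+w]
    n,l,st,ce=cv2.connectedComponentsWithStats(k)
    if n>1:
        j=1+st[1:,4].argmax(); print(tag,cam,"exp",e.round(1),"got",ce[j].round(1),st[j])
    else: print(tag,cam,"exp",e.round(1),"none")
show("dyecap",i,"wrist",(50,60,5),(95,255,95),[.4147,.1835,.094],c,35)
show("ambercap",i,"wrist",(0,0,0),(180,255,45),[.4535,.2692,.063],c,30)
t=cams.read_camera("top"); s=cams.read_camera("scene")
for n,im in(("top",t),("scene",s)):
    show("dyecap",im,n,(50,40,0),(95,255,70),[.4147,.1835,.09],None,12)
    show("ambercap",im,n,(0,0,0),(180,255,50),[.4535,.2692,.058],None,10)
    show("dropper",im,n,(0,0,150),(40,45,255),[.4551,-.086,.09],None,12)
    show("dish",im,n,(0,8,90),(15,110,255),[.5764,.1695,.036],None,16)
    show("handle",im,n,(0,0,0),(180,255,45),[.5744,.1217,.064],None,12)
E
```

```text
wS t 49.3 [0.4142 0.0239 0.2412] [-3.140e+00 -1.000e-03  1.577e+00] op 0.0459 [ 1.1  0.1 -0.2]
dyecap wrist exp [286.8 -18.6] got [285.5   3.3] [270   0  32  10 210]
ambercap wrist exp [ 340.6 -139.6] got [338.2 284.7] [311 247  44  63 766]
dyecap top exp [199.8 246.9] none
ambercap top exp [167.7 230.9] none
dropper top exp [315.2 230. ] none
dish top exp [211.4 182.9] got [211.2 192.6] [210 192   4   3   5]
handle top exp [228.9 181.7] none
dyecap scene exp [179.  188.6] got [178.6 190.4] [172 184  15  14 162]
ambercap scene exp [157.4 177.6] got [157.5 179.7] [154 175   8  12  73]
dropper scene exp [318.9 220.5] got [320.7 225. ] [317 214   9  19  80]
dish scene exp [231.9 167.6] got [234.  174.4] [222 169  22   9  65]
handle scene exp [250.3 163.8] got [250.2 168.9] [244 162  12  14 132]
```

All positions and heights match the seated state. I hand in.

```bash
python3 -c "
from h import *
print(ticket.hand_in())"
```

```text
the job is handed in; nothing more can be done
None
```

The job is handed in at about 49 s: the plate is on both dowels, the dish is in its recess, each bottle is in its own holder and the gripper is open and clear, though I viewed 18 pictures against the limit of 14.

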